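# Stamp the lot plaque and make up a mineral sale tray

### The arm

A 7-joint arm with a two-finger parallel gripper is mounted at the origin on the work surface. World frame = base frame: x ahead of the robot, y to its left, z up, the work surface at z = 0. Lengths are in m, angles in rad, forces in N, time in s.
With the tool pointing down it reaches from about 0.425 to 0.95 m from the base axis. Payload 4.7 kg.
Tool frame: the origin (TCP) lies at the very end of the fingers, on their centre line; the grasp point (between the pads) lies 19 mm behind it (ctrl.hold_point_z is the distance from the TCP to the grasp point, in m); z points along the fingers, y is the line along which they close (so a half turn about z gives the same grasp; the last joint's range is limited). The gripper opens to 85 mm and grips with 20 to 120 N. Pads are 22 mm wide; open, the fingers measure 114 mm over their backs; the gripper's body (76 mm by 85 mm) begins 54 mm behind the grasp point. The pads swing forward as they close: fully open they stand 13 mm farther back than shut.
Start: joints at [1.118, 0.469, -0.049, 1.532, 0.024, 1.141, -0.082], TCP at [0.278, -0.615, 0.231] pointing down, gripper open.
Joint ranges: [-2.59, 2.59], [-0.33, 1.99], [-1.39, 1.29], [0.1, 2.45], [-1.04, 4.18], [0.21, 1.99], [-2.66, 2.66]. Speed limits (rad/s): [2.57, 2.57, 3.14, 3.14, 3.14, 3.14, 3.14].

### API

Orientations are given as a rotation vector (axis times angle).
In Python, from station import monitor, vision, order, models, ctrl gives the robot as it stands.
- The arm moves only by the tool carry_out, never from a script. Its argument "steps" is a list of rows, each an object of numbers: "tx", "ty", "tz": the shift along the tool's x, y, z in units of 0.03 m (1.0 is 0.03 m); "rx", "ry", "rz": the turn, a rotation vector about the tool's x, y, z in units of 180 degrees (1.0 is 180 degrees). In form: [{"tx": .., "ty": .., "tz": .., "rx": .., "ry": .., "rz": ..}, ...]. A call has 1 to 20 rows; each row shifts and turns the commanded pose from where the row before left it, along the tool's axes as they then stand; what a row does not reach is not made up. A row lasts 1/10 s, in which the tool goes at most 50 mm and 8.59 degrees, less where a joint would pass 70% of its speed; a pose out of reach is approached as far as the arm can. A call with a number of a shift or a turn outside -1 to 1 is refused whole. A call with a gripper value outside its range is refused whole. "fingers" is the opening, from 0 (shut) to 1 (fully open), set as the call begins (left out, the last holds). The fingers move at their own pace and stop on an object; "grip_force" is the grip in N (left out, the last holds). Time passes only in rows, so rows that do not move let the fingers close. It gives the time, the measured TCP pose, the force, the opening and the grip force at its end, in the units of the state.
- monitor.observe(): the state, without advancing time (a new reading comes with each control period).
- vision.capture(name): name is "side" or "top"; returns the picture (400x640x3 uint8, red, green, blue); there is no depth.
- vision.camera_info(name): a dict with "fx", "fy", "cx", "cy" (pixels), "R" (3x3) and "t" (3): a world point X has camera coordinates R X + t. Camera axes: x right, y down, z forward; pixel columns grow to the right and rows downward; lengths in m; the calibration is good to about 2 mm. A picture is of the moment at which its call begins. camera_info takes no time and is no camera call.
- order.sign_off(): hands the job in; it is judged then, once.
Trained networks look in the newest picture that a camera, given by its name, has taken for a name from the list of things; names that differ only in an ending like _2 or _b are one class to them, and where a whole thing is asked for, a point or a joint stands for the part that bears it (a point fixed in the world has none). Each returns a list of dicts, best first, with "conf" (0 to 1); they miss things now and then, are a little off and sometimes report something else, mostly with a low value. They report only what shows in the picture. A call takes as long as a camera call. They do not tell look-alikes from the thing itself.
- models.boxes_of(camera, thing): "bbox" ([left, top, width, height] in pixels, round what is visible of it).
The state is a dict: "time_s": time; "joints": joint angles; "qvel": joint speeds; "effort": joint torques, N m; "tool_pos": TCP position; "ee_rot": TCP orientation; "wrist_force": force on the tool from outside, world axes, zero at the start; "torque": the same for the moment, N m; "grip_width": finger opening in m; "finger_force": force on a finger pad.
Only numpy, scipy, OpenCV 4.12 (cv2) and the standard library are available. Lean on these libraries where they do the work, as an engineer would, in place of code of your own. Each camera call takes 0.05 s, during which the arm holds its last target. There are 200 camera calls.

### The job

Make up this sale lot at the mineral club: slide the blank brass plaque into the stamping jig right up to its end stop, swing the cam lever all the way to its stop to clamp it, and drive the sprung stamp down onto the plaque with the mallet. Afterwards swing the lever fully back open, stand the mallet upright on its cork mat again, and put the plaque (lying flat, as it lay) and every specimen that was set out on an orange note into the white tray, one thing to a compartment. Leave everything else on the table where it is.

Things in the scene. Friction and masses are not known exactly. Their poses are not given: they have to be found in the camera images.
- jig: Stamping jig, screwed down; origin on the table under its channel; own y axis along the channel towards the end stop, x across it. Blue base x -45..80, y -70..85 mm, top at z 18 mm. Column x -17..17, y 50..80; its face y 50 is the end stop. From it an arm as wide reaches back to y 22, underside z 34, top z 48 mm, carrying the stamp: the plaque must be slid in under the arm along +y.
- nest (a point): Where the middle of the plaque's underside is when home: jig x 0, y 10, z 18 mm; axes as the jig's, plaque lengthways along y. Beside the channel, 6 mm high: fixed rail on the -x side (face x -15, y 14..50) and moving jaw on the +x side (face x 21 with the lever open, 15 closed; y 17..47). No walls for y below 14 mm.
- lever (a joint): Cam lever of the jig, rad: 0 = open (points along the jig's +x), 1.571 = closed, at its end stop (points along the jig's -y). It closes clockwise seen from above, pushes the jaw 6 mm towards the rail, stays wherever it is left and needs about 3 N at its end. It may start up to 0.25 rad off the open stop.
- lever_ball (a point): Centre of the black ball (22 mm) at the lever's end, 85 mm from the pivot, whose upright axis is at jig x 55, y 30 mm. The lever is a level round steel bar, 12 mm thick, centre line 42 mm above the table; hub at the pivot 26 mm across.
- stamp (a joint): Sprung stamp in the jig's arm, m: 0 = up (at rest), grows as it is driven down; it meets a 6 mm plaque lying in the channel at 0.008 (end of travel 0.010). The spring takes 2 N at the start and 6 N at 0.008, and lifts it again.
- stamp_top (a point): Centre of the top of the stamp's round steel head (26 mm across, 10 mm thick), 68 mm above the table at rest; jig x 0, y 35 mm. It moves with the stamp.
- plaque: Blank brass plaque, 80 mm long (its y) x 30 mm wide (its x) x 6 mm thick, 120 g, loose and lying flat; origin in the middle of its underside. Either end may go to the end stop. To leave the jig it must be drawn back some 35 mm or more from under the arm before it is lifted.
- mallet: Small mallet standing on its head on the cork mat. Head: upright cylinder, 40 mm across, 64 mm tall, yellow faces; origin mid lower face, z along the head's axis. Wooden handle along the mallet's -x to x -145 mm, 18 mm wide, 22 mm high, centre line 32 mm above the lower face. 320 g, nearly all in the head; best held across the 18 mm, about 50 mm from the head's axis.
- mat: Round cork mat, 110 mm across, 3 mm thick, fixed; origin in the middle of its underside. The mallet's place.
- tray: White plastic specimen tray, fixed, 206 x 206 mm, walls 20 mm high and 4 mm thick, floor 4 mm thick, a cross of dividers as high as the walls making four compartments, each 97 x 97 mm; origin in the middle of its underside.
- bay0 (a point): Middle of the floor of compartment 0 of the tray (tray x -50.5, y -50.5 mm, z 4 mm).
- bay1 (a point): Middle of the floor of compartment 1 of the tray (tray x -50.5, y 50.5 mm, z 4 mm).
- bay2 (a point): Middle of the floor of compartment 2 of the tray (tray x 50.5, y -50.5 mm, z 4 mm).
- bay3 (a point): Middle of the floor of compartment 3 of the tray (tray x 50.5, y 50.5 mm, z 4 mm).
- quartz: Specimen: pale quartz crystal standing on a brown rock foot. Foot 46 (x) x 40 (y) x 22 mm high; main crystal 22 mm thick, upright in the middle, from z 22 up to about 66 mm, with two small ones leaning out along +x and -x, so take it across y. 120 g. Origin under its middle. May be absent.
- pyrite: Specimen: brass-coloured pyrite block 36 x 36 x 42 mm high with a small cube, 18 mm high, on its +x side reaching to x 34 mm: take it across y (36 mm). 260 g. Origin under the middle of the large block. May be absent.
- fluorite: Specimen: green fluorite block 42 (x) x 38 (y) x 44 mm high with small cubes growing out of its top to about 58 mm. 180 g. Origin under its middle. May be absent.
- rhodonite: Specimen: rounded pink stone, 46 (x) x 40 (y) x 40 mm high, top bumps to 46 mm. 180 g. Origin under its middle. May be absent.
- pebble: Black polished pebble, 36 mm across, 15 mm high, lying without a note among the specimens: leave alone.
- calcite: Rough yellowish calcite lump, about 50 mm, standing without a note: leave alone.
- loupe: Folding loupe, about 70 mm long and 14 mm high: leave alone.
- streak_tile: White ceramic streak tile, 50 x 50 x 7 mm: leave alone.
Not all that is in view belongs to the job. Of the things like the fluorite, leave any that is black or purple; of the rest the smaller one is meant.

How it is judged:
By the outcome, as a careful person would: the job done as asked, in the order asked, and still so for the second after the job is handed in, with the robot touching nothing.
Of quartz, pyrite, fluorite, rhodonite only 2 to 3 are there at a start; the rules pass over those that are not, and their reading is None.
At some moment in a run one of quartz, pyrite, fluorite, rhodonite may be knocked a few centimetres aside while the robot is not near it.
It also fails if it takes over 210 s, if anything falls off the work surface, if the arm or the gripper's body presses on something with over 40 N, if the wrist force passes 120 N, or if a joint passes its speed limit or range.

## Working session

There is one attempt and no reset: what is moved stays moved. The work goes in short steps, Python scripts to look and compute and a tool call to move; the robot and the scene stay as the last step left them, time stands still between calls to the robot, and variables do not carry over. Pictures are saved under pics/ and viewed, at most 14 in all, crops included, and the job is handed in when it is done.

Besides the shell and the picture viewer there is one more tool, called in YAML: its name, and indented under it one key for each argument. carry_out: Moves the arm, as the interface text tells. Its arguments: {"type":"object","properties":{"steps":{"type":"array","items":{"type":"object","properties":{"tx":{"type":"number","minimum":-1,"maximum":1},"ty":{"type":"number","minimum":-1,"maximum":1},"tz":{"type":"number","minimum":-1,"maximum":1},"rx":{"type":"number","minimum":-1,"maximum":1},"ry":{"type":"number","minimum":-1,"maximum":1},"rz":{"type":"number","minimum":-1,"maximum":1}}}},"fingers":{"type":"number"},"grip_force":{"type":"number"}},"required":["steps"]}

```bash
mkdir -p pics; ls; cat > h.py <<'E'
import numpy as np, cv2
from station import monitor, vision, order, models, ctrl
def cap(n,f):
    im=vision.capture(n); cv2.imwrite(f'pics/{f}.png',cv2.cvtColor(im,cv2.COLOR_RGB2BGR)); return im
def ray(n,u,v,z):
    c=vision.camera_info(n);R=np.array(c['R']);t=np.array(c['t'])
    d=R.T@np.array([(u-c['cx'])/c['fx'],(v-c['cy'])/c['fy'],1]);o=-R.T@t
    return (o+d*(z-o[2])/d[2])
def proj(n,X):
    c=vision.camera_info(n);p=np.array(c['R'])@np.array(X)+np.array(c['t'])
    return np.array([c['cx']+c['fx']*p[0]/p[2],c['cy']+c['fy']*p[1]/p[2]])
E
python3 - <<'E'
from h import *
for n in('top','side'):
    cap(n,n+'0'); c=vision.camera_info(n); R=np.array(c['R']); print(n,c['fx'],np.round(-R.T@np.array(c['t']),3),np.round(R,2).tolist())
print(monitor.observe())
for t in 'jig lever_ball plaque mallet mat tray quartz pyrite fluorite rhodonite pebble calcite'.split():
    print(t,[(np.round(b['bbox']).tolist(),round(b['conf'],2)) for b in models.boxes_of('top',t)][:4])
E
```

```text
pics
top 435.1594793103483 [ 0.454 -0.     1.156] [[-0.01, -1.0, 0.0], [-1.0, 0.01, -0.07], [0.07, -0.0, -1.0]]
side 466.26901147779427 [ 0.464 -0.78   0.775] [[1.0, -0.08, -0.0], [-0.06, -0.66, -0.75], [0.06, 0.74, -0.67]]
{'time_s': 0.1, 'joints': array([ 1.11805461,  0.46933739, -0.04856276,  1.53361087,  0.02410765,
        1.14099106, -0.08230822]), 'qvel': array([ 0.00086439, -0.00359271,  0.00024446, -0.00377848, -0.00095836,
       -0.00093395, -0.00164546]), 'effort': array([ 6.58350036e-04, -5.11517751e+01, -4.72983671e-02, -2.38390821e+01,
        1.06942738e-02,  4.35344089e-03,  7.14144647e-06]), 'tool_pos': array([ 0.27737437, -0.61478477,  0.23036662]), 'ee_rot': array([-3.06964842e+00, -6.60432809e-01,  7.09703104e-04]), 'wrist_force': array([ 0.37186313, -0.17851263,  1.34147346]), 'torque': array([-0.03433462, -0.03527885, -0.01912082]), 'finger_force': 0.0, 'grip_width': 0.08512437935300088}
jig [([280.0, 138.0, 67.0, 77.0], 0.83), ([167.0, 153.0, 85.0, 85.0], 0.6), ([295.0, 139.0, 14.0, 43.0], 0.32)]
lever_ball [([294.0, 138.0, 10.0, 47.0], 0.49)]
plaque [([355.0, 237.0, 26.0, 13.0], 0.66), ([169.0, 153.0, 78.0, 82.0], 0.44)]
mallet [([204.0, 269.0, 33.0, 67.0], 0.86), ([398.0, 175.0, 17.0, 21.0], 0.2)]
mat [([198.0, 256.0, 43.0, 39.0], 0.78)]
tray [([172.0, 156.0, 76.0, 79.0], 0.64)]
quartz []
pyrite [([394.0, 225.0, 16.0, 24.0], 0.77)]
fluorite [([399.0, 178.0, 17.0, 17.0], 0.69), ([443.0, 225.0, 36.0, 28.0], 0.68), ([361.0, 197.0, 22.0, 19.0], 0.66), ([434.0, 170.0, 36.0, 28.0], 0.56)]
rhodonite []
pebble [([199.0, 259.0, 41.0, 35.0], 0.72)]
calcite [([385.0, 146.0, 20.0, 19.0], 0.63)]
```

```bash
python3 - <<'E'
import cv2
a=cv2.imread('pics/top0.png')[110:350,150:490]; cv2.imwrite('pics/t1.png',cv2.resize(a,None,fx=2.35,fy=2.35,interpolation=2))
E
```

```text
(no output)
```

View pics/t1.png

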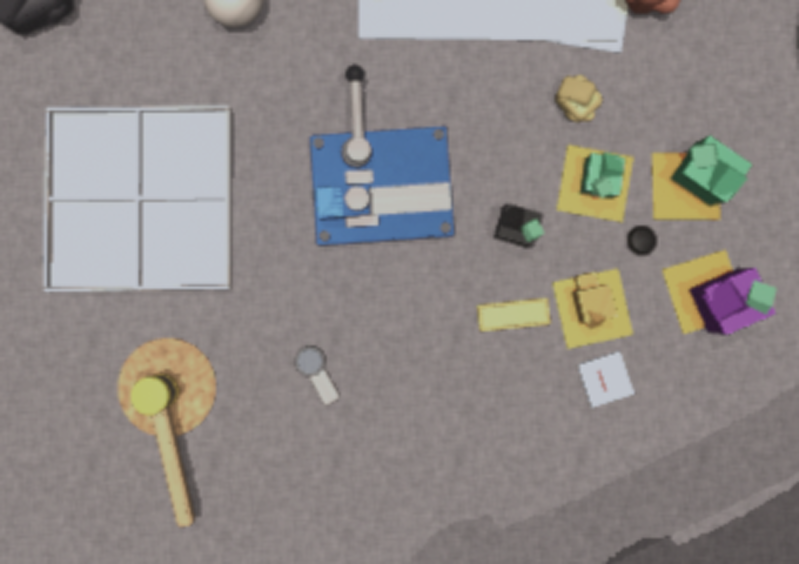

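View pics/side0.png

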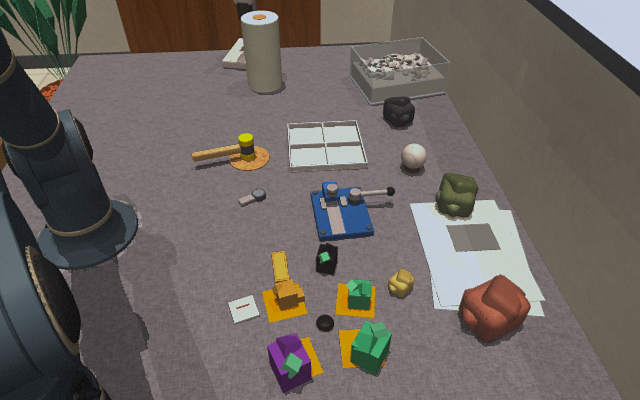

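Look-alikes for the fluorite, in top pixels: small green (407,184), large green (454,182), purple (463,238) and black (369,206). I choose the small green one. The pyrite is at (403,238). The plaque is the yellow bar at (368,244), not the pale channel strip at (325,195). The mallet is at (214,277), tray at (209,194) and jig at (313,189). The calcite (397,152), pebble (423,212), tile and loupe stay put.

```bash
cat >> h.py <<'E'
def wrect(n,mask,z,box):
    "min-area rect (mm, deg) of mask inside pixel box, projected to height z"
    x,y,w,h=box; m=np.zeros_like(mask); m[y:y+h,x:x+w]=mask[y:y+h,x:x+w]
    cs,_=cv2.findContours(cv2.resize(m,None,fx=4,fy=4,interpolation=cv2.INTER_CUBIC)>>7,cv2.RETR_EXTERNAL,cv2.CHAIN_APPROX_NONE)
    c=max(cs,key=cv2.contourArea)[:,0]
    P=np.array([ray(n,(u+.5)/4-.5,(v+.5)/4-.5,z)[:2]*1000 for u,v in c],np.float32)
    (cx,cy),(a,b),t=cv2.minAreaRect(P); return np.round([cx,cy,a,b,t],1).tolist()
def hsvm(im,lo,hi): return cv2.inRange(cv2.cvtColor(im,cv2.COLOR_RGB2HSV),np.array(lo),np.array(hi))
E
python3 - <<'E'
from h import *
im={n:cv2.cvtColor(cv2.imread(f'pics/{n}0.png'),cv2.COLOR_BGR2RGB) for n in('top','side')}
T=im['top']; hsv=cv2.cvtColor(T,cv2.COLOR_RGB2HSV)
for nm,u,v in(('jig',290,175),('plq',368,244),('note',390,190),('pyr',403,238),('flu',407,184),('head',214,277),('hand',222,310),('tray',190,180),('mat',235,277),('ball',301,141)): print(nm,hsv[v,u],T[v,u])
bl=hsvm(T,(100,100,40),(125,255,255)); print('jig',wrect('top',bl,.018,(275,155,75,65)))
pl=hsvm(T,(22,60,120),(34,255,255)); print('plq',wrect('top',pl,.006,(345,230,40,28)))
print('head',wrect('top',pl,.067,(200,262,25,25)))
gr=hsvm(T,(60,80,40),(90,255,255)); print('flu',wrect('top',gr,.044,(392,165,30,32)))
print('ball',ray('top',301,141,.042)); print('ballside',ray('side',391,191,.042))
E
python3 - <<'E'
import cv2,numpy as np
a=cv2.imread('pics/top0.png'); 
b=cv2.resize(a[160:260,345:425],None,fx=5,fy=5,interpolation=2); c=cv2.resize(a[255:335,195:245],None,fx=6.25,fy=6.25,interpolation=2)
cv2.imwrite('pics/crop1.png',np.hstack([b,c]))
E
```

```text
jig [107 132 164] [ 79 116 164]
plq [ 32  69 196] [192 196 143]
note [ 26 118 190] [190 179 102]
pyr [ 23 111 189] [189 171 107]
flu [ 71  98 122] [ 75 122  92]
head [ 32 105 195] [191 195 115]
hand [ 25  69 189] [189 181 138]
tray [108  16 205] [192 197 205]
mat [ 18  95 187] [187 160 117]
ball [ 0  9 57] [57 55 55]
jig [578.9, 7.3, 124.0, 153.7, 3.1]
plq [433.3, -138.5, 32.3, 82.6, 5.0]
head [353.8, 256.0, 43.7, 41.1, 89.3]
flu [586.1, -235.6, 40.5, 44.4, 80.4]
ball [0.70070218 0.03437974 0.042     ]
ballside [0.70303623 0.03333133 0.042     ]
```

View pics/crop1.png

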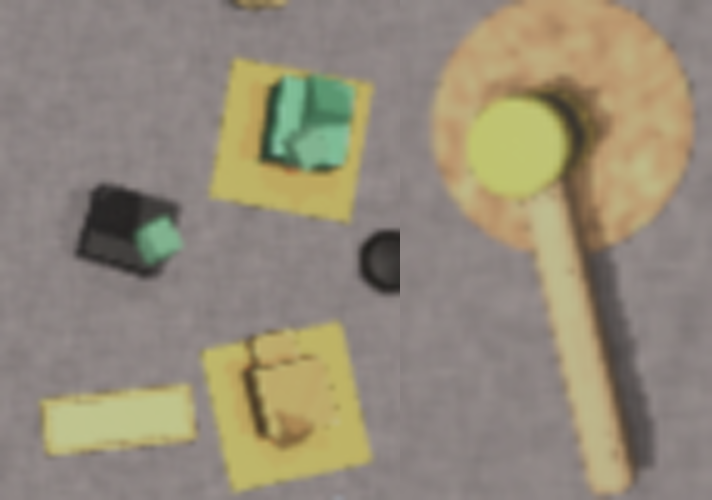

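The crop confirms the choice: small green fluorite on its note at (407,184), pyrite with its small cube on its +x side at (403,238), and the blank plaque at (369,244). The mallet stands on the mat, head at (214,277), with its handle towards (229,333).

```bash
cat >> h.py <<'E'
from scipy.spatial.transform import Rotation as Ro
from scipy.linalg import logm,expm
def T_(p,R): T=np.eye(4);T[:3,:3]=R;T[:3,3]=p;return T
def down(phi,tilt=0):
    "tool down, its x axis at world azimuth phi (deg); tilt about tool y"
    c,s=np.cos(np.radians(phi)),np.sin(np.radians(phi))
    return np.array([[c,s,0],[s,-c,0],[0,0,-1.]])@Ro.from_euler('y',tilt,degrees=True).as_matrix()
def plan(p_mm,phi,tilt=0,n=None,start=None,vmax=28):
    if start is None:
        o=monitor.observe(); start=T_(o['tool_pos'],Ro.from_rotvec(o['ee_rot']).as_matrix())
    G=T_(np.array(p_mm)/1000,down(phi,tilt)); D=np.linalg.inv(start)@G
    w=Ro.from_matrix(D[:3,:3]).magnitude()
    n=n or int(max(np.ceil(np.linalg.norm(D[:3,3])/(vmax/1000)),np.ceil(np.degrees(w)/8.4),1))
    E=expm(np.real(logm(D))/n); t=E[:3,3]/.03; r=Ro.from_matrix(E[:3,:3]).as_rotvec()/np.pi
    print(f'n={n}  tx {t[0]:.3f} ty {t[1]:.3f} tz {t[2]:.3f}  rx {r[0]:.4f} ry {r[1]:.4f} rz {r[2]:.4f}'); return G
JO=np.array([561.8,-1.1]);JA=3.1
def J(x,y,z=0):
    a=np.radians(JA);return np.array([JO[0]+x*np.cos(a)-y*np.sin(a),JO[1]+x*np.sin(a)+y*np.cos(a),z])
E
python3 - <<'E'
from h import *
for n in('top','side'):
    print(n,'stamp',proj(n,J(0,35,68)/1e3).round(1),'pivot',proj(n,J(55,30,48)/1e3).round(1),'ball',proj(n,J(140,30,42)/1e3).round(1),'corners',[proj(n,J(x,y,18)/1e3).round(0).tolist() for x,y in((-45,-70),(80,-70),(80,85),(-45,85))])
print('stamp from top', ray('top',301.9,194.3,.068)*1e3)
print('handle end',ray('top',228.6,332.6,.046)*1e3,'mat',ray('top',220.9,275.5,.003)*1e3)
for v in(295,310,320):
    T=cv2.imread('pics/top0.png').astype(int); r=T[v,205:245,2]-T[v,205:245,0]; print(v,205+np.flatnonzero(r>35)[[0,-1]])
cr=[(45,108),(230,108),(230,290),(45,290)]
P=[ray('top',150+u/2.35,110+v/2.35,.02)*1e3 for u,v in cr]; print('tray',np.round(P),np.mean(P,0))
P=[ray('top',345+u/5,160+v/5,.042)*1e3 for u,v in((255,372),(328,360),(330,425),(268,430))]; print('pyr',np.round(P),np.mean(P,0))
print(ray('side',289,284,.042)*1e3)
s=cv2.imread('pics/side0.png')
b=np.hstack([cv2.resize(s[175:245,300:400],None,fx=4,fy=4,interpolation=2),cv2.resize(s[250:320,285-25:385-25],None,fx=4,fy=4,interpolation=2)])
cv2.imwrite('pics/s1.png',b)
plan([435.2,-160.4,120],95)
E
```

```text
top stamp [301.4 194. ] pivot [302.2 173.4] ball [300.2 141.3] corners [[343.0, 210.0], [340.0, 163.0], [281.0, 167.0], [284.0, 214.0]]
side stamp [331.2 185.9] pivot [354.5 191.6] ball [389.5 190.2] corners [[318.0, 235.0], [373.0, 230.0], [359.0, 185.0], [310.0, 190.0]]
stamp from top [559.25701952  32.66369683  68.        ]
handle end [216.03240066 220.25091347  46.        ] mat [354.1695948  249.31452563   3.        ]
295 [216 223]
310 [220 227]
320 [222 229]
tray [[670. 383.  20.]
 [667. 176.  20.]
 [463. 176.  20.]
 [466. 381.  20.]] [566.59780183 278.82302462  20.        ]
pyr [[ 456. -206.   42.]
 [ 462. -243.   42.]
 [ 428. -243.   42.]
 [ 426. -212.   42.]] [ 443.07740601 -226.12916739   42.        ]
[ 451.87973091 -219.19480264   42.        ]
n=18  tx 0.925 ty -0.217 tz 0.206  rx 0.0000 ry 0.0000 rz -0.0218
```

View pics/s1.png

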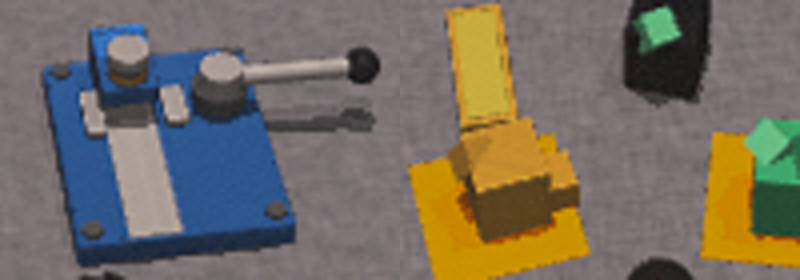

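The side crop agrees with the jig pose: stamp head at (332,186) against a predicted (331,186), and corners within about 1 px. Now approaching the plaque.

carry_out:
  steps:
    - {"tx": 0.925, "ty": -0.217, "tz": 0.206, "rz": -0.0218}
    - {"tx": 0.925, "ty": -0.217, "tz": 0.206, "rz": -0.0218}
    - {"tx": 0.925, "ty": -0.217, "tz": 0.206, "rz": -0.0218}
    - {"tx": 0.925, "ty": -0.217, "tz": 0.206, "rz": -0.0218}
    - {"tx": 0.925, "ty": -0.217, "tz": 0.206, "rz": -0.0218}
    - {"tx": 0.925, "ty": -0.217, "tz": 0.206, "rz": -0.0218}
    - {"tx": 0.925, "ty": -0.217, "tz": 0.206, "rz": -0.0218}
    - {"tx": 0.925, "ty": -0.217, "tz": 0.206, "rz": -0.0218}
    - {"tx": 0.925, "ty": -0.217, "tz": 0.206, "rz": -0.0218}
    - {"tx": 0.925, "ty": -0.217, "tz": 0.206, "rz": -0.0218}
    - {"tx": 0.925, "ty": -0.217, "tz": 0.206, "rz": -0.0218}
    - {"tx": 0.925, "ty": -0.217, "tz": 0.206, "rz": -0.0218}
    - {"tx": 0.925, "ty": -0.217, "tz": 0.206, "rz": -0.0218}
    - {"tx": 0.925, "ty": -0.217, "tz": 0.206, "rz": -0.0218}
    - {"tx": 0.925, "ty": -0.217, "tz": 0.206, "rz": -0.0218}
    - {"tx": 0.925, "ty": -0.217, "tz": 0.206, "rz": -0.0218}
    - {"tx": 0.925, "ty": -0.217, "tz": 0.206, "rz": -0.0218}
    - {"tx": 0.925, "ty": -0.217, "tz": 0.206, "rz": -0.0218}
  fingers: 0.58
  grip_force: 60

```text
schema error: expected keys tx, ty, tz, rx, ry, rz
```

```bash
python3 - <<'E'
from h import *
o=monitor.observe();print(o['tool_pos'],o['ee_rot'],o['joints'].round(2),o['grip_width'])
G=plan([435.2,-160.4,3],95)
E
```

```text
[ 0.27760551 -0.61531362  0.23135987] [3.07119624e+00 6.60624611e-01 1.12049668e-04] [ 1.12  0.47 -0.05  1.53  0.02  1.14 -0.08] 0.08533837513597135
n=20  tx 0.834 ty -0.193 tz 0.381  rx 0.0000 ry 0.0000 rz -0.0196
```

carry_out:
  steps:
    - {"tx": 0.925, "ty": -0.217, "tz": 0.206, "rx": 0, "ry": 0, "rz": -0.0218}
    - {"tx": 0.925, "ty": -0.217, "tz": 0.206, "rx": 0, "ry": 0, "rz": -0.0218}
    - {"tx": 0.925, "ty": -0.217, "tz": 0.206, "rx": 0, "ry": 0, "rz": -0.0218}
    - {"tx": 0.925, "ty": -0.217, "tz": 0.206, "rx": 0, "ry": 0, "rz": -0.0218}
    - {"tx": 0.925, "ty": -0.217, "tz": 0.206, "rx": 0, "ry": 0, "rz": -0.0218}
    - {"tx": 0.925, "ty": -0.217, "tz": 0.206, "rx": 0, "ry": 0, "rz": -0.0218}
    - {"tx": 0.925, "ty": -0.217, "tz": 0.206, "rx": 0, "ry": 0, "rz": -0.0218}
    - {"tx": 0.925, "ty": -0.217, "tz": 0.206, "rx": 0, "ry": 0, "rz": -0.0218}
    - {"tx": 0.925, "ty": -0.217, "tz": 0.206, "rx": 0, "ry": 0, "rz": -0.0218}
    - {"tx": 0.925, "ty": -0.217, "tz": 0.206, "rx": 0, "ry": 0, "rz": -0.0218}
    - {"tx": 0.925, "ty": -0.217, "tz": 0.206, "rx": 0, "ry": 0, "rz": -0.0218}
    - {"tx": 0.925, "ty": -0.217, "tz": 0.206, "rx": 0, "ry": 0, "rz": -0.0218}
    - {"tx": 0.925, "ty": -0.217, "tz": 0.206, "rx": 0, "ry": 0, "rz": -0.0218}
    - {"tx": 0.925, "ty": -0.217, "tz": 0.206, "rx": 0, "ry": 0, "rz": -0.0218}
    - {"tx": 0.925, "ty": -0.217, "tz": 0.206, "rx": 0, "ry": 0, "rz": -0.0218}
    - {"tx": 0.925, "ty": -0.217, "tz": 0.206, "rx": 0, "ry": 0, "rz": -0.0218}
    - {"tx": 0.925, "ty": -0.217, "tz": 0.206, "rx": 0, "ry": 0, "rz": -0.0218}
    - {"tx": 0.925, "ty": -0.217, "tz": 0.206, "rx": 0, "ry": 0, "rz": -0.0218}
  fingers: 0.58
  grip_force: 60

```text
time_s: 2.5
tool_pos: [0.4353, -0.1584, 0.1199]
ee_rot: [2.116, 2.321, 0.0]
wrist_force: [1.6, 1.1, 0.0]
grip_width: 0.0498
finger_force: 0.0
```

```bash
python3 - <<'E'
from h import *
o=monitor.observe();print(o['tool_pos'],o['ee_rot'],o['joints'].round(2),o['grip_width'])
G=plan([435.2,-160.4,3],95)
E
```

```text
[ 0.4353121  -0.15837549  0.11989101] [2.11619898e+00 2.32098094e+00 2.10848764e-04] [ 0.66  0.31 -0.47  2.11  0.2   0.76  0.15] 0.04981427568750589
n=5  tx -0.013 ty -0.002 tz 0.779  rx 0.0000 ry 0.0000 rz 0.0003
```

carry_out:
  steps:
    - {"tx": 0, "ty": 0, "tz": 0.9, "rx": 0, "ry": 0, "rz": 0}
    - {"tx": 0, "ty": 0, "tz": 0.9, "rx": 0, "ry": 0, "rz": 0}
    - {"tx": 0, "ty": 0, "tz": 0.9, "rx": 0, "ry": 0, "rz": 0}
    - {"tx": 0, "ty": 0, "tz": 0.8, "rx": 0, "ry": 0, "rz": 0}
    - {"tx": 0, "ty": 0, "tz": 0.3, "rx": 0, "ry": 0, "rz": 0}
    - {"tx": 0, "ty": 0, "tz": 0.1, "rx": 0, "ry": 0, "rz": 0}
    - {"tx": 0, "ty": 0, "tz": 0, "rx": 0, "ry": 0, "rz": 0}

```text
time_s: 3.2
tool_pos: [0.436, -0.1603, 0.0035]
ee_rot: [2.122, 2.316, 0.001]
wrist_force: [1.0, 0.9, -0.2]
grip_width: 0.0494
finger_force: 0.0
```

carry_out:
  steps:
    - {"tx": 0, "ty": 0, "tz": 0, "rx": 0, "ry": 0, "rz": 0}
    - {"tx": 0, "ty": 0, "tz": 0, "rx": 0, "ry": 0, "rz": 0}
    - {"tx": 0, "ty": 0, "tz": 0, "rx": 0, "ry": 0, "rz": 0}
    - {"tx": 0, "ty": 0, "tz": 0, "rx": 0, "ry": 0, "rz": 0}
    - {"tx": 0, "ty": 0, "tz": 0, "rx": 0, "ry": 0, "rz": 0}
    - {"tx": 0, "ty": 0, "tz": 0, "rx": 0, "ry": 0, "rz": 0}
  fingers: 0.2

```text
time_s: 3.8
tool_pos: [0.4364, -0.1609, 0.0045]
ee_rot: [2.122, 2.313, 0.001]
wrist_force: [-1.6, 0.6, 6.7]
grip_width: 0.0256
finger_force: 58.6
```

carry_out:
  steps:
    - {"tx": 0, "ty": 0, "tz": -0.4, "rx": 0, "ry": 0, "rz": 0}
    - {"tx": 0, "ty": 0, "tz": -0.8, "rx": 0, "ry": 0, "rz": 0}
    - {"tx": 0, "ty": 0, "tz": -0.8, "rx": 0, "ry": 0, "rz": 0}
    - {"tx": 0, "ty": 0, "tz": -0.2, "rx": 0, "ry": 0, "rz": 0}
    - {"tx": 0, "ty": 0, "tz": 0, "rx": 0, "ry": 0, "rz": 0}

```text
time_s: 4.3
tool_pos: [0.4363, -0.1612, 0.0704]
ee_rot: [2.123, 2.312, 0.001]
wrist_force: [-0.0, 1.0, -0.3]
grip_width: 0.0252
finger_force: 59.0
```

```bash
python3 - <<'E'
from h import *
o=monitor.observe();print(o['tool_pos'],o['wrist_force'],o['grip_width'],o['finger_force'])
a=cap('side','s2');t=cap('top','t2')
f=lambda im,x,y:cv2.resize(im[y:y+90,x:x+90],None,fx=4.4,fy=4.4,interpolation=2)
cv2.imwrite('pics/c2.png',np.hstack([f(a,240,210),f(t,325,195)])[:,:,::-1])
E
```

```text
[ 0.43628681 -0.16120733  0.07035813] [-0.04615911  0.97735713 -0.28445033] 0.02524630739226385 59.02122616767883
```

View pics/c2.png

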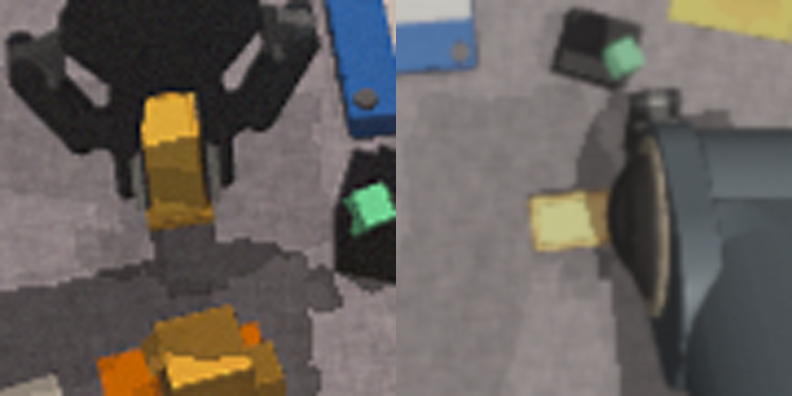

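```bash
python3 - <<'E'
from h import *
for y in(-.099,-.179):
    for z in(.06,.07,.08): print(y,z,proj('side',[.436,y,z]).round(1), proj('top',[.436,y,z]).round(1))
E
```

```text
-0.099 0.06 [279.1 233.1] [355.  242.9]
-0.099 0.07 [278.8 229.8] [355.3 242.9]
-0.099 0.08 [278.5 226.5] [355.7 243. ]
-0.179 0.06 [279.8 262.5] [386.8 242.5]
-0.179 0.07 [279.6 259.2] [387.5 242.5]
-0.179 0.08 [279.3 255.9] [388.1 242.6]
```

The view shows the plaque level in the fingers, with its far end at (279,232) and near end at (281,261), as expected for about z 65 mm. Carrying it to the jig mouth.

```bash
python3 - <<'E'
from h import *
G=plan([436,-161,115],95)
G=plan(J(3,-62,110),93.1,start=G)
G=plan(J(3,-62,24),93.1,start=G)
G=plan(J(3,-12,24),93.1,start=G)
E
```

```text
n=2  tx -0.005 ty 0.016 tz -0.771  rx -0.0001 ry -0.0000 rz -0.0003
n=6  tx 0.490 ty 0.772 tz 0.028  rx 0.0000 ry 0.0000 rz 0.0018
n=4  tx 0.000 ty 0.000 tz 0.717  rx 0.0000 ry 0.0000 rz 0.0000
n=2  tx 0.833 ty 0.000 tz 0.000  rx 0.0000 ry 0.0000 rz 0.0000
```

carry_out:
  steps:
    - {"tx": 0, "ty": 0, "tz": -0.77, "rx": 0, "ry": 0, "rz": 0}
    - {"tx": 0, "ty": 0, "tz": -0.77, "rx": 0, "ry": 0, "rz": 0}
    - {"tx": 0.49, "ty": 0.772, "tz": 0.028, "rx": 0, "ry": 0, "rz": 0.0018}
    - {"tx": 0.49, "ty": 0.772, "tz": 0.028, "rx": 0, "ry": 0, "rz": 0.0018}
    - {"tx": 0.49, "ty": 0.772, "tz": 0.028, "rx": 0, "ry": 0, "rz": 0.0018}
    - {"tx": 0.49, "ty": 0.772, "tz": 0.028, "rx": 0, "ry": 0, "rz": 0.0018}
    - {"tx": 0.49, "ty": 0.772, "tz": 0.028, "rx": 0, "ry": 0, "rz": 0.0018}
    - {"tx": 0.49, "ty": 0.772, "tz": 0.028, "rx": 0, "ry": 0, "rz": 0.0018}
    - {"tx": 0, "ty": 0, "tz": 0.7, "rx": 0, "ry": 0, "rz": 0}
    - {"tx": 0, "ty": 0, "tz": 0.7, "rx": 0, "ry": 0, "rz": 0}
    - {"tx": 0, "ty": 0, "tz": 0.3, "rx": 0, "ry": 0, "rz": 0}
    - {"tx": 0, "ty": 0, "tz": 0, "rx": 0, "ry": 0, "rz": 0}
    - {"tx": 0, "ty": 0, "tz": 0, "rx": 0, "ry": 0, "rz": 0}

```text
time_s: 5.7
tool_pos: [0.5679, -0.0628, 0.0592]
ee_rot: [-2.163, -2.278, 0.0]
wrist_force: [0.5, -1.0, -0.6]
grip_width: 0.0253
finger_force: 59.2
```

```bash
python3 - <<'E'
from h import *
plan(J(3,-62,24),93.1)
a=cap('side','s3');t=cap('top','t3')
f=lambda im,x,y:cv2.resize(im[y:y+90,x:x+90],None,fx=4.4,fy=4.4,interpolation=2)
cv2.imwrite('pics/c3.png',np.hstack([f(a,290,170),f(t,280,150)])[:,:,::-1])
E
```

```text
n=2  tx -0.001 ty 0.004 tz 0.586  rx -0.0000 ry -0.0000 rz -0.0004
```

View pics/c3.png

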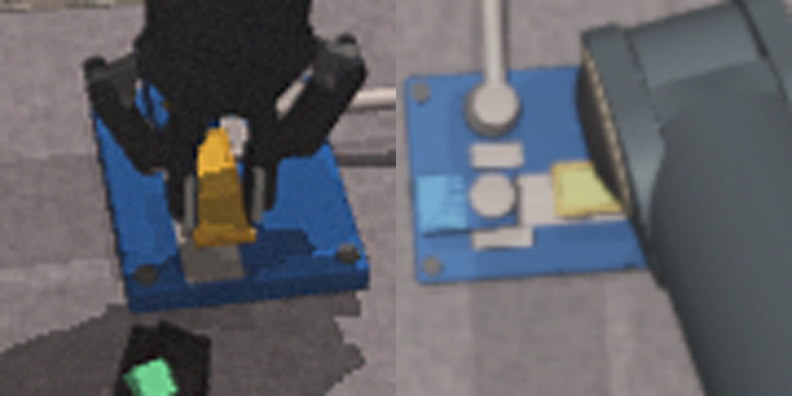

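The plaque lines up with the channel, and the jaw and rail are clear ahead of it. Lowering and sliding in.

carry_out:
  steps:
    - {"tx": 0, "ty": 0, "tz": 0.7, "rx": 0, "ry": 0, "rz": 0}
    - {"tx": 0, "ty": 0, "tz": 0.35, "rx": 0, "ry": 0, "rz": 0}
    - {"tx": 0, "ty": 0, "tz": 0.12, "rx": 0, "ry": 0, "rz": 0}
    - {"tx": 0.3, "ty": 0, "tz": 0, "rx": 0, "ry": 0, "rz": 0}
    - {"tx": 0.4, "ty": 0, "tz": 0, "rx": 0, "ry": 0, "rz": 0}
    - {"tx": 0.3, "ty": 0, "tz": 0, "rx": 0, "ry": 0, "rz": 0}
    - {"tx": 0.2, "ty": 0, "tz": 0, "rx": 0, "ry": 0, "rz": 0}
    - {"tx": 0.1, "ty": 0, "tz": 0, "rx": 0, "ry": 0, "rz": 0}

```text
time_s: 6.6
tool_pos: [0.566, -0.0223, 0.0246]
ee_rot: [2.161, 2.28, 0.001]
wrist_force: [-0.6, 0.3, -0.5]
grip_width: 0.0255
finger_force: 59.2
```

carry_out:
  steps:
    - {"tx": 0.15, "ty": 0, "tz": 0, "rx": 0, "ry": 0, "rz": 0}
    - {"tx": 0.1, "ty": 0, "tz": 0, "rx": 0, "ry": 0, "rz": 0}
    - {"tx": 0.06, "ty": 0, "tz": 0, "rx": 0, "ry": 0, "rz": 0}
    - {"tx": 0, "ty": 0, "tz": 0, "rx": 0, "ry": 0, "rz": 0}

```text
time_s: 7.0
tool_pos: [0.5654, -0.0144, 0.0241]
ee_rot: [2.163, 2.278, -0.0]
wrist_force: [0.4, -0.9, -0.2]
grip_width: 0.0249
finger_force: 59.2
```

```bash
python3 - <<'E'
from h import *
plan(J(3,-12,24),93.1); print(monitor.observe()['wrist_force'])
E
```

```text
n=1  tx 0.049 ty 0.005 tz 0.004  rx 0.0000 ry 0.0000 rz -0.0007
[ 0.38409927 -0.85478364 -0.22713996]
```

No contact yet; creeping on until the stop is felt.

carry_out:
  steps:
    - {"tx": 0.07, "ty": 0, "tz": 0, "rx": 0, "ry": 0, "rz": 0}
    - {"tx": 0.05, "ty": 0, "tz": 0, "rx": 0, "ry": 0, "rz": 0}
    - {"tx": 0, "ty": 0, "tz": 0, "rx": 0, "ry": 0, "rz": 0}

```text
time_s: 7.3
tool_pos: [0.5651, -0.013, 0.024]
ee_rot: [2.164, 2.276, -0.003]
wrist_force: [1.1, -5.3, -0.4]
grip_width: 0.0255
finger_force: 59.3
```

carry_out:
  steps:
    - {"tx": 0.05, "ty": 0, "tz": 0, "rx": 0, "ry": 0, "rz": 0}
    - {"tx": 0.05, "ty": 0, "tz": 0, "rx": 0, "ry": 0, "rz": 0}
    - {"tx": 0, "ty": 0, "tz": 0, "rx": 0, "ry": 0, "rz": 0}

```text
time_s: 7.6
tool_pos: [0.5649, -0.0129, 0.024]
ee_rot: [2.165, 2.272, -0.008]
wrist_force: [-0.8, -10.1, -0.8]
grip_width: 0.0255
finger_force: 59.5
```

End stop felt at 10 N, and the position agrees with home. Releasing, then going to the lever.

carry_out:
  steps:
    - {"tx": -0.12, "ty": 0, "tz": 0, "rx": 0, "ry": 0, "rz": 0}
    - {"tx": 0, "ty": 0, "tz": 0, "rx": 0, "ry": 0, "rz": 0}
    - {"tx": 0, "ty": 0, "tz": 0, "rx": 0, "ry": 0, "rz": 0}
    - {"tx": 0, "ty": 0, "tz": -0.5, "rx": 0, "ry": 0, "rz": 0}
    - {"tx": 0, "ty": 0, "tz": -1, "rx": 0, "ry": 0, "rz": 0}
    - {"tx": 0, "ty": 0, "tz": -1, "rx": 0, "ry": 0, "rz": 0}
    - {"tx": 0, "ty": 0, "tz": -1, "rx": 0, "ry": 0, "rz": 0}
  fingers: 0.52

```text
time_s: 8.3
tool_pos: [0.5653, -0.0105, 0.1314]
ee_rot: [2.161, 2.28, 0.002]
wrist_force: [1.1, -0.1, 0.9]
grip_width: 0.045
finger_force: 0.0
```

```bash
python3 - <<'E'
from h import *
o=monitor.observe();print(o['tool_pos'],o['joints'].round(2),o['grip_width'])
G=plan(J(115,30,110),183.1)
G=plan(J(115,30,31),183.1,start=G)
c=np.array
a=np.radians(90);E=None
print('arc row 8deg: dist',60*np.radians(8))
G2=plan(J(55,-30,31),93.1,start=G)
E
```

```text
[ 0.56529293 -0.01046496  0.13140496] [ 0.31  0.44 -0.48  1.88  0.26  0.88 -0.24] 0.044982673266888984
n=11  tx -0.146 ty 0.372 tz 0.065  rx 0.0000 ry 0.0000 rz -0.0455
n=3  tx 0.000 ty 0.000 tz 0.878  rx 0.0000 ry 0.0000 rz 0.0000
arc row 8deg: dist 8.377580409572781
n=11  tx 0.020 ty -0.285 tz 0.000  rx 0.0000 ry 0.0000 rz 0.0455
```

carry_out:
  steps:
    - {"tx": -0.146, "ty": 0.372, "tz": 0.065, "rx": 0, "ry": 0, "rz": -0.0455}
    - {"tx": -0.146, "ty": 0.372, "tz": 0.065, "rx": 0, "ry": 0, "rz": -0.0455}
    - {"tx": -0.146, "ty": 0.372, "tz": 0.065, "rx": 0, "ry": 0, "rz": -0.0455}
    - {"tx": -0.146, "ty": 0.372, "tz": 0.065, "rx": 0, "ry": 0, "rz": -0.0455}
    - {"tx": -0.146, "ty": 0.372, "tz": 0.065, "rx": 0, "ry": 0, "rz": -0.0455}
    - {"tx": -0.146, "ty": 0.372, "tz": 0.065, "rx": 0, "ry": 0, "rz": -0.0455}
    - {"tx": -0.146, "ty": 0.372, "tz": 0.065, "rx": 0, "ry": 0, "rz": -0.0455}
    - {"tx": -0.146, "ty": 0.372, "tz": 0.065, "rx": 0, "ry": 0, "rz": -0.0455}
    - {"tx": -0.146, "ty": 0.372, "tz": 0.065, "rx": 0, "ry": 0, "rz": -0.0455}
    - {"tx": -0.146, "ty": 0.372, "tz": 0.065, "rx": 0, "ry": 0, "rz": -0.0455}
    - {"tx": -0.146, "ty": 0.372, "tz": 0.065, "rx": 0, "ry": 0, "rz": -0.0455}
    - {"tx": 0, "ty": 0, "tz": 0, "rx": 0, "ry": 0, "rz": 0}
    - {"tx": 0, "ty": 0, "tz": 0, "rx": 0, "ry": 0, "rz": 0}
  fingers: 0.36

```text
time_s: 9.6
tool_pos: [0.6749, 0.0342, 0.1084]
ee_rot: [-0.08, 3.14, 0.0]
wrist_force: [0.3, 0.0, 0.1]
grip_width: 0.0308
finger_force: 0.0
```

```bash
python3 - <<'E'
from h import *
o=monitor.observe();print(o['tool_pos'],o['joints'].round(2),o['grip_width'])
G=plan(J(115,30,31),183.1)
G=plan(J(115,30,31),183.1,tilt=0)
E
```

```text
[0.67491181 0.03416666 0.10840829] [ 0.4   0.72 -0.79  1.61  0.57  1.05  1.06] 0.030786034901740807
n=3  tx -0.001 ty 0.010 tz 0.860  rx 0.0000 ry 0.0000 rz -0.0003
n=3  tx -0.001 ty 0.010 tz 0.860  rx 0.0000 ry 0.0000 rz -0.0003
```

carry_out:
  steps:
    - {"tx": 0, "ty": 0, "tz": 0.9, "rx": 0, "ry": 0, "rz": 0}
    - {"tx": 0, "ty": 0, "tz": 0.9, "rx": 0, "ry": 0, "rz": 0}
    - {"tx": 0, "ty": 0, "tz": 0.6, "rx": 0, "ry": 0, "rz": 0}
    - {"tx": 0, "ty": 0, "tz": 0.2, "rx": 0, "ry": 0, "rz": 0}
    - {"tx": 0, "ty": 0, "tz": 0, "rx": 0, "ry": 0, "rz": 0}
  fingers: 0.3

```text
time_s: 10.1
tool_pos: [0.6747, 0.0336, 0.0293]
ee_rot: [0.082, -3.14, 0.001]
wrist_force: [-0.1, 1.0, -1.0]
grip_width: 0.0255
finger_force: 0.0
```

carry_out:
  steps:
    - {"tx": 0.02, "ty": -0.285, "tz": 0, "rx": 0, "ry": 0, "rz": 0.0455}
    - {"tx": 0.02, "ty": -0.285, "tz": 0, "rx": 0, "ry": 0, "rz": 0.0455}
    - {"tx": 0.02, "ty": -0.285, "tz": 0, "rx": 0, "ry": 0, "rz": 0.0455}
    - {"tx": 0.02, "ty": -0.285, "tz": 0, "rx": 0, "ry": 0, "rz": 0.0455}
    - {"tx": 0.02, "ty": -0.285, "tz": 0, "rx": 0, "ry": 0, "rz": 0.0455}
    - {"tx": 0.02, "ty": -0.285, "tz": 0, "rx": 0, "ry": 0, "rz": 0.0455}
    - {"tx": 0.02, "ty": -0.285, "tz": 0, "rx": 0, "ry": 0, "rz": 0.0455}
    - {"tx": 0.02, "ty": -0.285, "tz": 0, "rx": 0, "ry": 0, "rz": 0.0455}
    - {"tx": 0.02, "ty": -0.285, "tz": 0, "rx": 0, "ry": 0, "rz": 0.0455}
    - {"tx": 0.02, "ty": -0.285, "tz": 0, "rx": 0, "ry": 0, "rz": 0.0455}
    - {"tx": 0.02, "ty": -0.285, "tz": 0, "rx": 0, "ry": 0, "rz": 0.0455}
    - {"tx": 0, "ty": 0, "tz": 0, "rx": 0, "ry": 0, "rz": 0}
    - {"tx": 0, "ty": 0, "tz": 0, "rx": 0, "ry": 0, "rz": 0}

```text
time_s: 11.4
tool_pos: [0.6193, -0.0289, 0.0311]
ee_rot: [2.158, 2.281, 0.002]
wrist_force: [-0.5, -0.6, 0.7]
grip_width: 0.0258
finger_force: 0.3
```

```bash
python3 - <<'E'
from h import *
o=monitor.observe();print(o['tool_pos'],o['wrist_force'],o['joints'].round(2),o['grip_width'])
G=plan(J(55,-30,31),93.1)
E
```

```text
[ 0.61927423 -0.02886221  0.03105429] [-0.52157816 -0.60436089  0.73377312] [ 0.25  0.64 -0.38  1.81  0.33  0.75 -0.25] 0.025813657705186406
n=1  tx 0.028 ty -0.030 tz 0.002  rx 0.0007 ry 0.0001 rz 0.0003
```

carry_out:
  steps:
    - {"tx": 0, "ty": -0.15, "tz": 0, "rx": 0, "ry": 0, "rz": 0}
    - {"tx": 0, "ty": -0.1, "tz": 0, "rx": 0, "ry": 0, "rz": 0}
    - {"tx": 0, "ty": 0, "tz": 0, "rx": 0, "ry": 0, "rz": 0}
    - {"tx": 0, "ty": 0, "tz": 0, "rx": 0, "ry": 0, "rz": 0}

```text
time_s: 11.8
tool_pos: [0.6127, -0.0299, 0.0307]
ee_rot: [2.161, 2.276, 0.005]
wrist_force: [5.2, -0.7, 3.9]
grip_width: 0.0256
finger_force: 2.6
```

carry_out:
  steps:
    - {"tx": 0, "ty": -0.07, "tz": 0, "rx": 0, "ry": 0, "rz": 0}
    - {"tx": 0, "ty": 0, "tz": 0, "rx": 0, "ry": 0, "rz": 0}
    - {"tx": 0, "ty": 0, "tz": 0, "rx": 0, "ry": 0, "rz": 0}

```text
time_s: 12.1
tool_pos: [0.6125, -0.0299, 0.0308]
ee_rot: [2.159, 2.274, 0.01]
wrist_force: [9.6, -0.5, 0.6]
grip_width: 0.0258
finger_force: 4.8
```

carry_out:
  steps:
    - {"tx": 0, "ty": -0.07, "tz": 0, "rx": 0, "ry": 0, "rz": 0}
    - {"tx": 0, "ty": 0, "tz": 0, "rx": 0, "ry": 0, "rz": 0}
    - {"tx": 0, "ty": 0, "tz": 0, "rx": 0, "ry": 0, "rz": 0}

```text
time_s: 12.4
tool_pos: [0.6124, -0.0299, 0.0309]
ee_rot: [2.157, 2.273, 0.015]
wrist_force: [14.0, 0.1, -4.0]
grip_width: 0.0256
finger_force: 7.0
```

The lever is hard on its stop at 14 N with no further travel. Now for the mallet: the handle grasp needs a tilt because it is inside the tool-down reach.

```bash
cat >> h.py <<'E'
def mid(A,B,n=4):
    L=logm(np.linalg.inv(A)@B)
    print([np.round((A@expm(np.real(L)*k/n))[:3,3]*1e3).tolist() for k in range(1,n)])
E
python3 - <<'E'
from h import *
A=T_([.620,-.030,.160],down(93.1))
for B,f in(([420,200,160],150),):
    G=plan(B,f,start=A); mid(A,G)
G2=plan([325.7,248.8,116],194.2,15,start=G); mid(G,G2)
G3=plan([300.6,242.5,19.5],194.2,15,start=G2)
E
```

```text
n=11  tx 0.941 ty -0.201 tz 0.000  rx 0.0000 ry 0.0000 rz -0.0287
[[593.0, 45.0, 160.0], [549.0, 110.0, 160.0], [490.0, 163.0, 160.0]]
n=6  tx 0.554 ty 0.172 tz 0.304  rx 0.0054 ry 0.0132 rz -0.0407
[[402.0, 219.0, 147.0], [379.0, 233.0, 135.0], [353.0, 244.0, 124.0]]
n=4  tx 0.000 ty 0.000 tz 0.833  rx 0.0000 ry -0.0000 rz -0.0000
```

carry_out:
  steps:
    - {"tx": 0, "ty": 0.3, "tz": 0, "rx": 0, "ry": 0, "rz": 0}
    - {"tx": 0, "ty": 0.2, "tz": 0, "rx": 0, "ry": 0, "rz": 0}
    - {"tx": 0, "ty": 0, "tz": -0.8, "rx": 0, "ry": 0, "rz": 0}
    - {"tx": 0, "ty": 0, "tz": -0.9, "rx": 0, "ry": 0, "rz": 0}
    - {"tx": 0, "ty": 0, "tz": -0.9, "rx": 0, "ry": 0, "rz": 0}
    - {"tx": 0, "ty": 0, "tz": -0.9, "rx": 0, "ry": 0, "rz": 0}
    - {"tx": 0, "ty": 0, "tz": -0.8, "rx": 0, "ry": 0, "rz": 0}
    - {"tx": 0.941, "ty": -0.201, "tz": 0, "rx": 0, "ry": 0, "rz": -0.0287}
    - {"tx": 0.941, "ty": -0.201, "tz": 0, "rx": 0, "ry": 0, "rz": -0.0287}
    - {"tx": 0.941, "ty": -0.201, "tz": 0, "rx": 0, "ry": 0, "rz": -0.0287}
    - {"tx": 0.941, "ty": -0.201, "tz": 0, "rx": 0, "ry": 0, "rz": -0.0287}
    - {"tx": 0.941, "ty": -0.201, "tz": 0, "rx": 0, "ry": 0, "rz": -0.0287}
    - {"tx": 0.941, "ty": -0.201, "tz": 0, "rx": 0, "ry": 0, "rz": -0.0287}
    - {"tx": 0.941, "ty": -0.201, "tz": 0, "rx": 0, "ry": 0, "rz": -0.0287}
    - {"tx": 0.941, "ty": -0.201, "tz": 0, "rx": 0, "ry": 0, "rz": -0.0287}
    - {"tx": 0.941, "ty": -0.201, "tz": 0, "rx": 0, "ry": 0, "rz": -0.0287}
    - {"tx": 0.941, "ty": -0.201, "tz": 0, "rx": 0, "ry": 0, "rz": -0.0287}
    - {"tx": 0.941, "ty": -0.201, "tz": 0, "rx": 0, "ry": 0, "rz": -0.0287}
    - {"tx": 0, "ty": 0, "tz": 0, "rx": 0, "ry": 0, "rz": 0}
  fingers: 0.52

```text
time_s: 14.3
tool_pos: [0.4173, 0.2022, 0.1579]
ee_rot: [-0.807, -3.032, 0.006]
wrist_force: [0.3, -0.1, 0.4]
grip_width: 0.0441
finger_force: 0.0
```

```bash
python3 - <<'E'
from h import *
o=monitor.observe();print(o['tool_pos'],o['joints'].round(2),o['grip_width'])
im=cap('top','t4'); s=cap('side','s4')
f=lambda im,x,y:cv2.resize(im[y:y+90,x:x+90],None,fx=4.4,fy=4.4,interpolation=2)
cv2.imwrite('pics/c4.png',np.hstack([f(s,310,160),f(im,280,150)])[:,:,::-1])
G2=plan([325.7,248.8,116],194.2,15)
E
```

```text
[0.41725246 0.20222491 0.15787599] [ 0.13  0.31 -0.79  2.06  0.29  0.88  0.23] 0.04413623383849245
n=6  tx 0.561 ty 0.165 tz 0.295  rx 0.0053 ry 0.0131 rz -0.0409
```

View pics/c4.png

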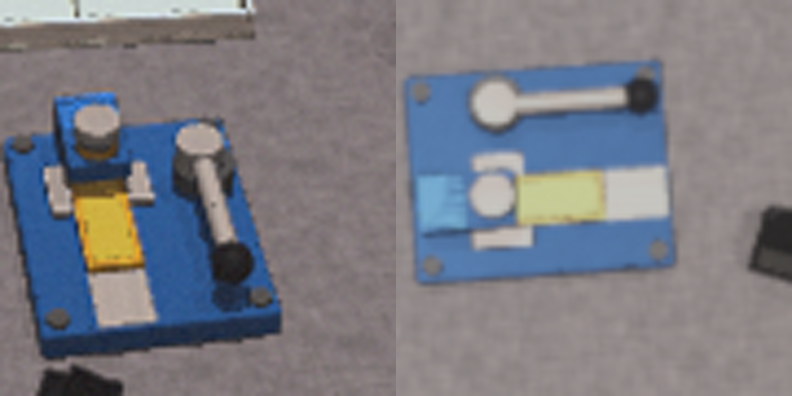

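The plaque is home and clamped, its rear end at top pixel (327,195), and the lever points along the jig's -y. Going to the mallet handle.

carry_out:
  steps:
    - {"tx": 0.561, "ty": 0.165, "tz": 0.295, "rx": 0.0053, "ry": 0.0131, "rz": -0.0409}
    - {"tx": 0.561, "ty": 0.165, "tz": 0.295, "rx": 0.0053, "ry": 0.0131, "rz": -0.0409}
    - {"tx": 0.561, "ty": 0.165, "tz": 0.295, "rx": 0.0053, "ry": 0.0131, "rz": -0.0409}
    - {"tx": 0.561, "ty": 0.165, "tz": 0.295, "rx": 0.0053, "ry": 0.0131, "rz": -0.0409}
    - {"tx": 0.561, "ty": 0.165, "tz": 0.295, "rx": 0.0053, "ry": 0.0131, "rz": -0.0409}
    - {"tx": 0.561, "ty": 0.165, "tz": 0.295, "rx": 0.0053, "ry": 0.0131, "rz": -0.0409}
    - {"tx": 0, "ty": 0, "tz": 0, "rx": 0, "ry": 0, "rz": 0}
    - {"tx": 0, "ty": 0, "tz": 0, "rx": 0, "ry": 0, "rz": 0}

```text
time_s: 15.2
tool_pos: [0.3277, 0.249, 0.1161]
ee_rot: [0.351, -2.862, 0.046]
wrist_force: [0.9, 0.5, 0.1]
grip_width: 0.0446
finger_force: 0.0
```

```bash
python3 - <<'E'
from h import *
o=monitor.observe();print(o['tool_pos'],o['joints'].round(2),o['grip_width'])
G2=plan([325.7,248.8,116],194.2,15)
G2=plan([300.6,242.5,19.5],194.2,15)
E
```

```text
[0.32766077 0.24895733 0.11607669] [ 0.11  0.51 -0.99  2.06  0.32  1.03  0.75] 0.04464574685871397
n=1  tx 0.062 ty 0.011 tz 0.019  rx 0.0003 ry 0.0006 rz -0.0011
n=4  tx 0.017 ty 0.003 tz 0.837  rx 0.0001 ry 0.0001 rz -0.0003
```

carry_out:
  steps:
    - {"tx": 0.017, "ty": 0.003, "tz": 0.837, "rx": 0, "ry": 0, "rz": 0}
    - {"tx": 0.017, "ty": 0.003, "tz": 0.837, "rx": 0, "ry": 0, "rz": 0}
    - {"tx": 0.017, "ty": 0.003, "tz": 0.837, "rx": 0, "ry": 0, "rz": 0}
    - {"tx": 0.017, "ty": 0.003, "tz": 0.6, "rx": 0, "ry": 0, "rz": 0}
    - {"tx": 0, "ty": 0, "tz": 0.23, "rx": 0, "ry": 0, "rz": 0}
    - {"tx": 0, "ty": 0, "tz": 0, "rx": 0, "ry": 0, "rz": 0}

```text
time_s: 15.8
tool_pos: [0.3003, 0.2425, 0.0199]
ee_rot: [0.354, -2.861, 0.047]
wrist_force: [2.0, 0.1, -0.1]
grip_width: 0.0442
finger_force: 0.0
```

carry_out:
  steps:
    - {"tx": 0, "ty": 0, "tz": 0, "rx": 0, "ry": 0, "rz": 0}
    - {"tx": 0, "ty": 0, "tz": 0, "rx": 0, "ry": 0, "rz": 0}
    - {"tx": 0, "ty": 0, "tz": 0, "rx": 0, "ry": 0, "rz": 0}
    - {"tx": 0, "ty": 0, "tz": 0, "rx": 0, "ry": 0, "rz": 0}
    - {"tx": 0, "ty": 0, "tz": 0, "rx": 0, "ry": 0, "rz": 0}
    - {"tx": 0, "ty": 0, "tz": 0, "rx": 0, "ry": 0, "rz": 0}
  fingers: 0.05
  grip_force: 110

```text
time_s: 16.4
tool_pos: [0.3008, 0.2434, 0.021]
ee_rot: [0.356, -2.864, 0.045]
wrist_force: [1.3, -1.7, 6.5]
grip_width: 0.0163
finger_force: 107.2
```

```bash
python3 - <<'E'
from h import *
o=monitor.observe();print(o['tool_pos'],o['joints'].round(2),o['grip_width'],o['wrist_force'],o['torque'])
R=Ro.from_rotvec(o['ee_rot']).as_matrix(); print(R.round(3))
E
```

```text
[0.30081824 0.24336862 0.02097426] [-0.01  0.63 -0.87  2.18  0.46  0.81  0.62] 0.01629914631340078 [ 1.26428765 -1.73471154  6.5096776 ] [-0.27517702 -0.27396861  0.07436739]
[[-0.938 -0.245 -0.247]
 [-0.237  0.97  -0.062]
 [ 0.255  0.001 -0.967]]
```

```bash
cat >> h.py <<'E'
def cur():
    o=monitor.observe(); return T_(o['tool_pos'],Ro.from_rotvec(o['ee_rot']).as_matrix())
def planG(G,n=None,start=None,vmax=28):
    if start is None: start=cur()
    D=np.linalg.inv(start)@G; w=Ro.from_matrix(D[:3,:3]).magnitude()
    n=n or int(max(np.ceil(np.linalg.norm(D[:3,3])/(vmax/1000)),np.ceil(np.degrees(w)/8.4),1))
    E=expm(np.real(logm(D))/n); t=E[:3,3]/.03; r=Ro.from_matrix(E[:3,:3]).as_rotvec()/np.pi
    print(f'n={n}  tx {t[0]:.3f} ty {t[1]:.3f} tz {t[2]:.3f}  rx {r[0]:.4f} ry {r[1]:.4f} rz {r[2]:.4f}'); return G
def M(p,psi): return T_(np.array(p)/1e3,Ro.from_euler('z',psi,degrees=True).as_matrix())
E
python3 - <<'E'
from h import *
rel=np.linalg.inv(M([353.8,256,3],14.2))@cur(); np.save('rel.npy',rel); print(rel.round(3))
A=planG(M([353.8,256,33],14.2)@rel); A=planG(M([370,250,95],14.2)@rel,start=A)
B=planG(M(J(0,35,95),-30)@rel,start=A); mid(A@np.linalg.inv(rel),B@np.linalg.inv(rel))
E
```

```text
[[-0.967  0.    -0.255 -0.054]
 [ 0.     1.     0.001  0.001]
 [ 0.255  0.001 -0.967  0.018]
 [ 0.     0.     0.     1.   ]]
n=2  tx 0.127 ty 0.000 tz -0.484  rx -0.0000 ry 0.0000 rz 0.0000
n=3  tx 0.022 ty -0.108 tz -0.707  rx 0.0000 ry 0.0000 rz 0.0000
n=10  tx -0.702 ty -0.530 tz -0.185  rx -0.0063 ry -0.0000 rz 0.0237
[[432.0, 211.0, 95.0], [486.0, 160.0, 95.0], [529.0, 101.0, 95.0]]
```

carry_out:
  steps:
    - {"tx": 0.127, "ty": 0, "tz": -0.484, "rx": 0, "ry": 0, "rz": 0}
    - {"tx": 0.127, "ty": 0, "tz": -0.484, "rx": 0, "ry": 0, "rz": 0}
    - {"tx": 0, "ty": 0, "tz": 0, "rx": 0, "ry": 0, "rz": 0}
    - {"tx": 0, "ty": 0, "tz": 0, "rx": 0, "ry": 0, "rz": 0}

```text
time_s: 16.8
tool_pos: [0.3002, 0.243, 0.0506]
ee_rot: [0.356, -2.863, 0.045]
wrist_force: [0.3, -0.4, -3.1]
grip_width: 0.0159
finger_force: 107.7
```

```bash
python3 - <<'E'
from h import *
o=monitor.observe();print(o['tool_pos'],o['grip_width'],o['finger_force'],o['wrist_force'])
im=cap('top','t5'); s=cap('side','s5')
f=lambda im,x,y:cv2.resize(im[y:y+90,x:x+90],None,fx=4.4,fy=4.4,interpolation=2)
cv2.imwrite('pics/c5.png',np.hstack([f(s,185,100),f(im,170,250)])[:,:,::-1])
E
```

```text
[0.30021637 0.24298263 0.05061829] 0.015874510934855056 107.74373888969421 [ 0.30292303 -0.3562647  -3.09127524]
```

View pics/c5.png

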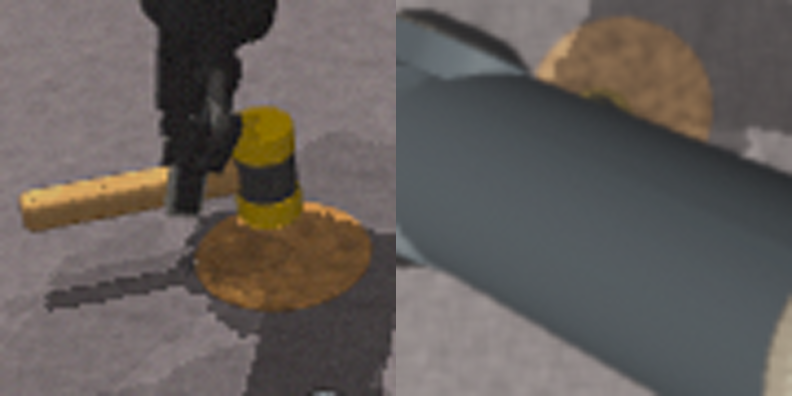

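The mallet is lifted level and the head is upright. Carrying it over the stamp.

carry_out:
  steps:
    - {"tx": 0.022, "ty": -0.108, "tz": -0.707, "rx": 0, "ry": 0, "rz": 0}
    - {"tx": 0.022, "ty": -0.108, "tz": -0.707, "rx": 0, "ry": 0, "rz": 0}
    - {"tx": 0.022, "ty": -0.108, "tz": -0.707, "rx": 0, "ry": 0, "rz": 0}
    - {"tx": -0.702, "ty": -0.53, "tz": -0.185, "rx": -0.0063, "ry": 0, "rz": 0.0237}
    - {"tx": -0.702, "ty": -0.53, "tz": -0.185, "rx": -0.0063, "ry": 0, "rz": 0.0237}
    - {"tx": -0.702, "ty": -0.53, "tz": -0.185, "rx": -0.0063, "ry": 0, "rz": 0.0237}
    - {"tx": -0.702, "ty": -0.53, "tz": -0.185, "rx": -0.0063, "ry": 0, "rz": 0.0237}
    - {"tx": -0.702, "ty": -0.53, "tz": -0.185, "rx": -0.0063, "ry": 0, "rz": 0.0237}
    - {"tx": -0.702, "ty": -0.53, "tz": -0.185, "rx": -0.0063, "ry": 0, "rz": 0.0237}
    - {"tx": -0.702, "ty": -0.53, "tz": -0.185, "rx": -0.0063, "ry": 0, "rz": 0.0237}
    - {"tx": -0.702, "ty": -0.53, "tz": -0.185, "rx": -0.0063, "ry": 0, "rz": 0.0237}
    - {"tx": -0.702, "ty": -0.53, "tz": -0.185, "rx": -0.0063, "ry": 0, "rz": 0.0237}
    - {"tx": -0.702, "ty": -0.53, "tz": -0.185, "rx": -0.0063, "ry": 0, "rz": 0.0237}
    - {"tx": 0, "ty": 0, "tz": 0, "rx": 0, "ry": 0, "rz": 0}
    - {"tx": 0, "ty": 0, "tz": 0, "rx": 0, "ry": 0, "rz": 0}

```text
time_s: 18.4
tool_pos: [0.5126, 0.0596, 0.1105]
ee_rot: [-0.752, -2.787, -0.098]
wrist_force: [0.0, 0.1, -2.8]
grip_width: 0.0162
finger_force: 107.9
```

```bash
python3 - <<'E'
from h import *
rel=np.load('rel.npy'); m=cur()@np.linalg.inv(rel); print('mallet',(m[:3,3]*1e3).round(1),m[:3,2].round(3),'stamp',J(0,35,68).round(1))
im=cap('top','t6'); s=cap('side','s6')
f=lambda im,x,y:cv2.resize(im[y:y+90,x:x+90],None,fx=4.4,fy=4.4,interpolation=2)
cv2.imwrite('pics/c6.png',np.hstack([f(s,290,120),f(im,260,150)])[:,:,::-1])
print('head top exp',proj('side',J(0,35,159)/1e3),proj('top',J(0,35,159)/1e3))
A=planG(M(J(0,35,72),-30)@rel); planG(M(J(0,35,58),-30)@rel,start=A)
E
```

```text
mallet [559.2  31.6  92.3] [ 0.005 -0.001  1.   ] stamp [559.9  33.8  68. ]
head top exp [331.90997766 154.43282319] [300.15497481 190.22067911]
n=1  tx -0.218 ty 0.014 tz 0.668  rx -0.0001 ry -0.0014 rz 0.0004
n=1  tx -0.119 ty -0.000 tz 0.451  rx 0.0000 ry -0.0000 rz 0.0000
```

View pics/c6.png

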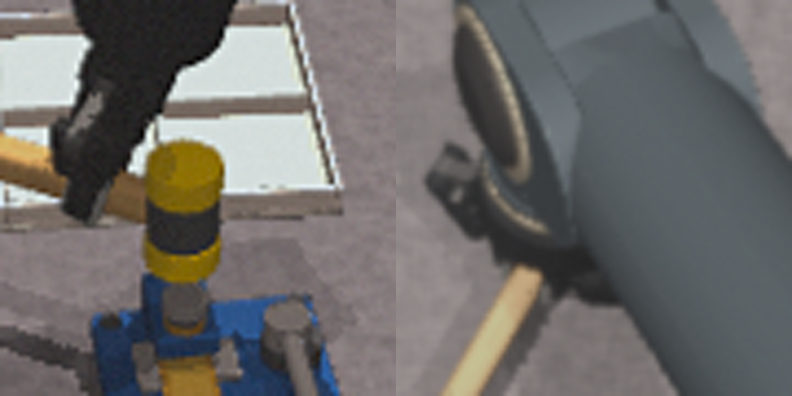

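The mallet head is centred over the stamp, with its top at side (332,156) as predicted. Driving the stamp down.

carry_out:
  steps:
    - {"tx": -0.17, "ty": 0, "tz": 0.645, "rx": 0, "ry": 0, "rz": 0}
    - {"tx": -0.042, "ty": 0, "tz": 0.16, "rx": 0, "ry": 0, "rz": 0}
    - {"tx": -0.042, "ty": 0, "tz": 0.16, "rx": 0, "ry": 0, "rz": 0}
    - {"tx": -0.042, "ty": 0, "tz": 0.16, "rx": 0, "ry": 0, "rz": 0}
    - {"tx": 0, "ty": 0, "tz": 0, "rx": 0, "ry": 0, "rz": 0}
    - {"tx": 0, "ty": 0, "tz": 0, "rx": 0, "ry": 0, "rz": 0}

```text
time_s: 19.1
tool_pos: [0.5115, 0.0627, 0.0781]
ee_rot: [-0.744, -2.79, -0.097]
wrist_force: [-5.2, -0.6, 7.3]
grip_width: 0.016
finger_force: 109.6
```

```bash
python3 - <<'E'
from h import *
rel=np.load('rel.npy'); m=cur()@np.linalg.inv(rel); print('mallet',(m[:3,3]*1e3).round(1),m[:3,2].round(3),monitor.observe()['wrist_force'])
E
```

```text
mallet [558.3  35.   59.9] [ 0.004 -0.001  1.   ] [-5.23447493 -0.6480552   7.27178623]
```

carry_out:
  steps:
    - {"tx": -0.034, "ty": 0, "tz": 0.13, "rx": 0, "ry": 0, "rz": 0}
    - {"tx": -0.034, "ty": 0, "tz": 0.13, "rx": 0, "ry": 0, "rz": 0}
    - {"tx": 0, "ty": 0, "tz": 0, "rx": 0, "ry": 0, "rz": 0}
    - {"tx": 0, "ty": 0, "tz": 0, "rx": 0, "ry": 0, "rz": 0}

```text
time_s: 19.5
tool_pos: [0.5102, 0.0648, 0.0724]
ee_rot: [-0.741, -2.787, -0.098]
wrist_force: [-11.1, 0.7, 23.8]
grip_width: 0.0165
finger_force: 116.3
```

```bash
python3 - <<'E'
from h import *
rel=np.load('rel.npy'); m=cur()@np.linalg.inv(rel); print('mallet',(m[:3,3]*1e3).round(1),m[:3,2].round(3),monitor.observe()['wrist_force'])
s=cap('side','s7'); cv2.imwrite('pics/c7.png',cv2.resize(s[120:220,280:380],None,fx=4,fy=4,interpolation=2)[:,:,::-1])
E
```

```text
mallet [557.   37.2  54. ] [ 0.007 -0.002  1.   ] [-11.10712613   0.68238119  23.80551028]
```

View pics/c7.png

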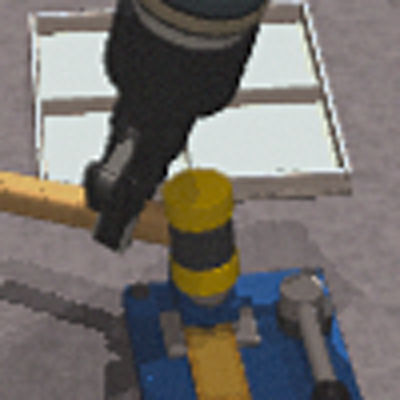

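27 N on a bottomed stamp, so the plaque is stamped. The mallet head has turned a few degrees in the grip. Lifting off and checking that.

carry_out:
  steps:
    - {"tx": 0.08, "ty": 0, "tz": -0.32, "rx": 0, "ry": 0, "rz": 0}
    - {"tx": 0.17, "ty": 0, "tz": -0.645, "rx": 0, "ry": 0, "rz": 0}
    - {"tx": 0.17, "ty": 0, "tz": -0.645, "rx": 0, "ry": 0, "rz": 0}
    - {"tx": 0, "ty": 0, "tz": 0, "rx": 0, "ry": 0, "rz": 0}
    - {"tx": 0, "ty": 0, "tz": 0, "rx": 0, "ry": 0, "rz": 0}

```text
time_s: 20.05
tool_pos: [0.5128, 0.0616, 0.1182]
ee_rot: [-0.746, -2.792, -0.098]
wrist_force: [0.4, -0.7, -3.6]
grip_width: 0.016
finger_force: 112.5
```

```bash
python3 - <<'E'
from h import *
rel=np.load('rel.npy'); m=cur()@np.linalg.inv(rel); print('mallet',(m[:3,3]*1e3).round(1),m[:3,2].round(3),monitor.observe()['wrist_force'])
s=cap('side','s8'); cv2.imwrite('pics/c8.png',cv2.resize(s[115:215,260:360],None,fx=5,fy=5,interpolation=2)[:,:,::-1])
def pt(x,z): return proj('side',(m@np.array([x/1e3,0,z/1e3,1]))[:3])
for x,z in((0,0),(0,64),(-20,32),(-145,32),(-20,0),(20,0)): print(x,z,((pt(x,z)-[260,115])*5).round())
E
```

```text
mallet [559.6  33.8 100.2] [ 0.001 -0.001  1.   ] [ 0.35525832 -0.74591674 -3.6027274 ]
0 0 [357. 301.]
0 64 [359. 188.]
-20 32 [317. 234.]
-145 32 [ 73. 164.]
-20 0 [317. 289.]
20 0 [397. 313.]
```

View pics/c8.png

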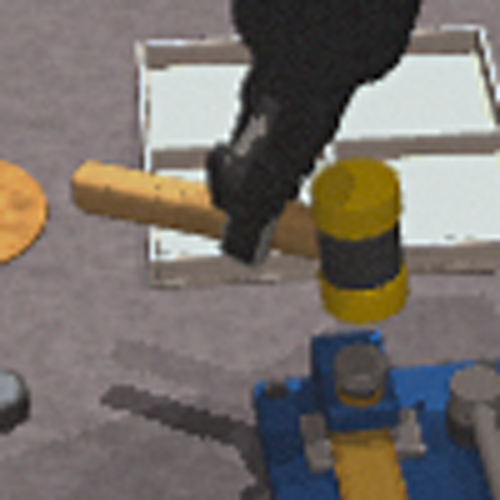

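```bash
cat > fit.py <<'E'
from h import *
rel=np.load('rel.npy'); m=cur()@np.linalg.inv(rel)
def rot(a):
    g=T_([-.050,0,.036],np.eye(3)); return g@T_([0,0,0],Ro.from_euler('y',a,degrees=True).as_matrix())@np.linalg.inv(g)
for a in(0,-3,-5,-7):
    mm=m@rot(a); print(a,[((proj('side',(mm@np.array([x/1e3,0,z/1e3,1]))[:3])-[260,115])*5).round().tolist() for x,z in((0,64),(0,0),(-145,32))])
E
python3 fit.py; python3 - <<'E'
import sys; sys.argv=['']
from fit import *
rel2=np.linalg.inv(m@rot(-5.5))@cur(); np.save('rel2.npy',rel2)
print('---')
A=planG(M([395,238,100],14.2)@rel2,n=11); mid(cur()@np.linalg.inv(rel2),A@np.linalg.inv(rel2))
B=planG(M([354,253,25],14.2)@rel2,start=A)
C=planG(M([354,253,5],14.2)@rel2,start=B)
E
```

```text
0 [[358.0, 189.0], [355.0, 302.0], [72.0, 165.0]]
-3 [[355.0, 184.0], [359.0, 299.0], [73.0, 173.0]]
-5 [[353.0, 180.0], [361.0, 297.0], [74.0, 179.0]]
-7 [[350.0, 176.0], [364.0, 294.0], [76.0, 185.0]]
0 [[358.0, 189.0], [355.0, 302.0], [72.0, 165.0]]
-3 [[355.0, 184.0], [359.0, 299.0], [73.0, 173.0]]
-5 [[353.0, 180.0], [361.0, 297.0], [74.0, 179.0]]
-7 [[350.0, 176.0], [364.0, 294.0], [76.0, 185.0]]
---
n=11  tx 0.587 ty 0.409 tz 0.178  rx 0.0067 ry 0.0026 rz -0.0212
[[536.0, 95.0, 102.0], [498.0, 151.0, 100.0], [451.0, 200.0, 99.0]]
n=4  tx 0.066 ty 0.205 tz 0.691  rx 0.0000 ry -0.0000 rz 0.0000
n=1  tx -0.231 ty -0.000 tz 0.625  rx 0.0000 ry -0.0000 rz 0.0000
```

carry_out:
  steps:
    - {"tx": 0.587, "ty": 0.409, "tz": 0.178, "rx": 0.0067, "ry": 0.0026, "rz": -0.0212}
    - {"tx": 0.587, "ty": 0.409, "tz": 0.178, "rx": 0.0067, "ry": 0.0026, "rz": -0.0212}
    - {"tx": 0.587, "ty": 0.409, "tz": 0.178, "rx": 0.0067, "ry": 0.0026, "rz": -0.0212}
    - {"tx": 0.587, "ty": 0.409, "tz": 0.178, "rx": 0.0067, "ry": 0.0026, "rz": -0.0212}
    - {"tx": 0.587, "ty": 0.409, "tz": 0.178, "rx": 0.0067, "ry": 0.0026, "rz": -0.0212}
    - {"tx": 0.587, "ty": 0.409, "tz": 0.178, "rx": 0.0067, "ry": 0.0026, "rz": -0.0212}
    - {"tx": 0.587, "ty": 0.409, "tz": 0.178, "rx": 0.0067, "ry": 0.0026, "rz": -0.0212}
    - {"tx": 0.587, "ty": 0.409, "tz": 0.178, "rx": 0.0067, "ry": 0.0026, "rz": -0.0212}
    - {"tx": 0.587, "ty": 0.409, "tz": 0.178, "rx": 0.0067, "ry": 0.0026, "rz": -0.0212}
    - {"tx": 0.587, "ty": 0.409, "tz": 0.178, "rx": 0.0067, "ry": 0.0026, "rz": -0.0212}
    - {"tx": 0.587, "ty": 0.409, "tz": 0.178, "rx": 0.0067, "ry": 0.0026, "rz": -0.0212}
    - {"tx": 0.066, "ty": 0.205, "tz": 0.691, "rx": 0, "ry": 0, "rz": 0}
    - {"tx": 0.066, "ty": 0.205, "tz": 0.691, "rx": 0, "ry": 0, "rz": 0}
    - {"tx": 0.066, "ty": 0.205, "tz": 0.691, "rx": 0, "ry": 0, "rz": 0}
    - {"tx": 0.066, "ty": 0.205, "tz": 0.691, "rx": 0, "ry": 0, "rz": 0}
    - {"tx": 0, "ty": 0, "tz": 0, "rx": 0, "ry": 0, "rz": 0}
    - {"tx": 0, "ty": 0, "tz": 0, "rx": 0, "ry": 0, "rz": 0}

```text
time_s: 21.8
tool_pos: [0.2993, 0.2409, 0.0448]
ee_rot: [0.345, -2.768, 0.06]
wrist_force: [0.6, 0.5, -3.2]
grip_width: 0.0161
finger_force: 112.2
```

```bash
python3 - <<'E'
from h import *
rel=np.load('rel2.npy'); m=cur()@np.linalg.inv(rel); print('mallet',(m[:3,3]*1e3).round(1),m[:3,2].round(3),monitor.observe()['joints'].round(2))
C=planG(M([354,253,6],14.2)@rel)
s=cap('side','s9'); cv2.imwrite('pics/c9.png',cv2.resize(s[100:190,185:285],None,fx=5,fy=5,interpolation=2)[:,:,::-1])
E
```

```text
mallet [353.9 254.   26.3] [ 0.001 -0.001  1.   ] [ 0.04  0.65 -0.92  2.12  0.38  0.95  0.7 ]
n=1  tx -0.229 ty -0.033 tz 0.639  rx 0.0002 ry -0.0003 rz 0.0003
```

View pics/c9.png

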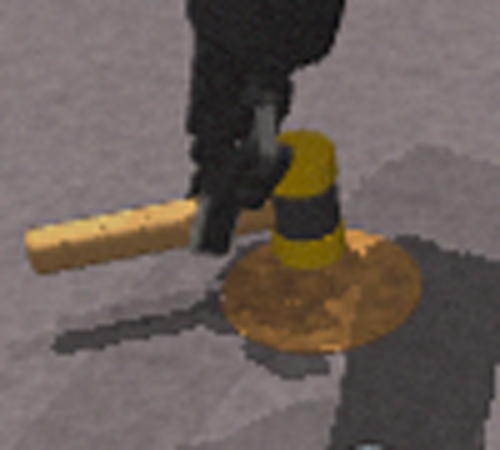

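The mallet looks upright over the mat. Lowering until it touches.

carry_out:
  steps:
    - {"tx": -0.13, "ty": -0.03, "tz": 0.35, "rx": 0, "ry": 0, "rz": 0}
    - {"tx": -0.1, "ty": 0, "tz": 0.28, "rx": 0, "ry": 0, "rz": 0}
    - {"tx": -0.02, "ty": 0, "tz": 0.05, "rx": 0, "ry": 0, "rz": 0}
    - {"tx": 0, "ty": 0, "tz": 0, "rx": 0, "ry": 0, "rz": 0}
    - {"tx": 0, "ty": 0, "tz": 0, "rx": 0, "ry": 0, "rz": 0}

```text
time_s: 22.35
tool_pos: [0.2998, 0.24, 0.0228]
ee_rot: [0.342, -2.768, 0.059]
wrist_force: [-1.0, -0.3, -3.1]
grip_width: 0.016
finger_force: 112.4
```

carry_out:
  steps:
    - {"tx": -0.012, "ty": 0, "tz": 0.03, "rx": 0, "ry": 0, "rz": 0}
    - {"tx": -0.012, "ty": 0, "tz": 0.03, "rx": 0, "ry": 0, "rz": 0}
    - {"tx": 0, "ty": 0, "tz": 0, "rx": 0, "ry": 0, "rz": 0}
    - {"tx": 0, "ty": 0, "tz": 0, "rx": 0, "ry": 0, "rz": 0}

```text
time_s: 22.75
tool_pos: [0.2999, 0.24, 0.0209]
ee_rot: [0.342, -2.769, 0.059]
wrist_force: [-1.2, -0.3, -1.6]
grip_width: 0.0161
finger_force: 112.7
```

Contact is just starting (weight going off), so one more touch down, then release, opening only part way.

carry_out:
  steps:
    - {"tx": -0.012, "ty": 0, "tz": 0.03, "rx": 0, "ry": 0, "rz": 0}
    - {"tx": 0, "ty": 0, "tz": 0, "rx": 0, "ry": 0, "rz": 0}
    - {"tx": 0, "ty": 0, "tz": 0, "rx": 0, "ry": 0, "rz": 0}

```text
time_s: 23.05
tool_pos: [0.2998, 0.24, 0.0207]
ee_rot: [0.343, -2.768, 0.06]
wrist_force: [-1.0, -2.5, 7.4]
grip_width: 0.0166
finger_force: 114.0
```

carry_out:
  steps:
    - {"tx": 0, "ty": 0, "tz": 0, "rx": 0, "ry": 0, "rz": 0}
    - {"tx": 0, "ty": 0, "tz": 0, "rx": 0, "ry": 0, "rz": 0}
    - {"tx": 0, "ty": 0, "tz": 0, "rx": 0, "ry": 0, "rz": 0}
    - {"tx": 0, "ty": 0, "tz": 0, "rx": 0, "ry": 0, "rz": 0}
    - {"tx": 0, "ty": 0, "tz": -0.6, "rx": 0, "ry": 0, "rz": 0}
    - {"tx": 0, "ty": 0, "tz": -1, "rx": 0, "ry": 0, "rz": 0}
    - {"tx": 0, "ty": 0, "tz": -1, "rx": 0, "ry": 0, "rz": 0}
    - {"tx": 0, "ty": 0, "tz": -1, "rx": 0, "ry": 0, "rz": 0}
    - {"tx": 0, "ty": 0, "tz": -1, "rx": 0, "ry": 0, "rz": 0}
  fingers: 0.5
  grip_force: 60

```text
time_s: 23.95
tool_pos: [0.3465, 0.2513, 0.1504]
ee_rot: [0.342, -2.768, 0.059]
wrist_force: [0.2, -0.2, -1.1]
grip_width: 0.0426
finger_force: 0.0
```

```bash
python3 - <<'E'
from h import *
s=cap('side','s10'); cv2.imwrite('pics/c10.png',cv2.resize(s[100:190,185:285],None,fx=4,fy=4,interpolation=2)[:,:,::-1])
o=monitor.observe(); print(o['tool_pos'])
A=plan([470,140,150],120); mid(cur(),A)
B=plan(J(55,-30,120),93.1,start=A); mid(A,B)
C=plan(J(55,-30,31),93.1,start=B)
E
```

```text
[0.34979947 0.25380766 0.15391512]
n=10  tx -0.537 ty -0.241 tz -0.082  rx -0.0070 ry -0.0095 rz 0.0407
[[392.0, 242.0, 147.0], [429.0, 217.0, 144.0], [456.0, 182.0, 146.0]]
n=9  tx -0.769 ty 0.333 tz 0.111  rx 0.0000 ry 0.0000 rz 0.0166
[[514.0, 105.0, 142.0], [554.0, 65.0, 135.0], [589.0, 20.0, 128.0]]
n=4  tx 0.000 ty 0.000 tz 0.742  rx 0.0000 ry 0.0000 rz 0.0000
```

View pics/c10.png

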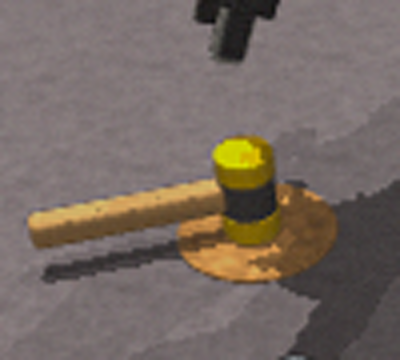

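The mallet stands upright on the mat, head at side (246,147). Now back to the lever.

carry_out:
  steps:
    - {"tx": -0.537, "ty": -0.241, "tz": -0.082, "rx": -0.007, "ry": -0.0095, "rz": 0.0407}
    - {"tx": -0.537, "ty": -0.241, "tz": -0.082, "rx": -0.007, "ry": -0.0095, "rz": 0.0407}
    - {"tx": -0.537, "ty": -0.241, "tz": -0.082, "rx": -0.007, "ry": -0.0095, "rz": 0.0407}
    - {"tx": -0.537, "ty": -0.241, "tz": -0.082, "rx": -0.007, "ry": -0.0095, "rz": 0.0407}
    - {"tx": -0.537, "ty": -0.241, "tz": -0.082, "rx": -0.007, "ry": -0.0095, "rz": 0.0407}
    - {"tx": -0.537, "ty": -0.241, "tz": -0.082, "rx": -0.007, "ry": -0.0095, "rz": 0.0407}
    - {"tx": -0.537, "ty": -0.241, "tz": -0.082, "rx": -0.007, "ry": -0.0095, "rz": 0.0407}
    - {"tx": -0.537, "ty": -0.241, "tz": -0.082, "rx": -0.007, "ry": -0.0095, "rz": 0.0407}
    - {"tx": -0.537, "ty": -0.241, "tz": -0.082, "rx": -0.007, "ry": -0.0095, "rz": 0.0407}
    - {"tx": -0.537, "ty": -0.241, "tz": -0.082, "rx": -0.007, "ry": -0.0095, "rz": 0.0407}
    - {"tx": -0.769, "ty": 0.333, "tz": 0.111, "rx": 0, "ry": 0, "rz": 0.0166}
    - {"tx": -0.769, "ty": 0.333, "tz": 0.111, "rx": 0, "ry": 0, "rz": 0.0166}
    - {"tx": -0.769, "ty": 0.333, "tz": 0.111, "rx": 0, "ry": 0, "rz": 0.0166}
    - {"tx": -0.769, "ty": 0.333, "tz": 0.111, "rx": 0, "ry": 0, "rz": 0.0166}
    - {"tx": -0.769, "ty": 0.333, "tz": 0.111, "rx": 0, "ry": 0, "rz": 0.0166}
    - {"tx": -0.769, "ty": 0.333, "tz": 0.111, "rx": 0, "ry": 0, "rz": 0.0166}
    - {"tx": -0.769, "ty": 0.333, "tz": 0.111, "rx": 0, "ry": 0, "rz": 0.0166}
    - {"tx": -0.769, "ty": 0.333, "tz": 0.111, "rx": 0, "ry": 0, "rz": 0.0166}
    - {"tx": -0.769, "ty": 0.333, "tz": 0.111, "rx": 0, "ry": 0, "rz": 0.0166}
    - {"tx": 0, "ty": 0, "tz": 0, "rx": 0, "ry": 0, "rz": 0}
  fingers: 0.36

```text
time_s: 26.0
tool_pos: [0.6167, -0.0361, 0.1139]
ee_rot: [-2.168, -2.272, 0.016]
wrist_force: [0.7, -0.7, 0.0]
grip_width: 0.0305
finger_force: 0.0
```

```bash
python3 - <<'E'
from h import *
o=monitor.observe();print(o['tool_pos'],o['joints'].round(2))
C=plan(J(55,-30,120),93.1,n=1)
C=plan(J(55,-30,31),93.1,start=C)
D=plan(J(115,30,31),183.1,start=C)
E
```

```text
[ 0.61667303 -0.0360776   0.11387478] [ 0.28  0.53 -0.4   1.77  0.26  0.9  -0.19]
n=1  tx 0.262 ty 0.066 tz -0.206  rx -0.0026 ry 0.0020 rz -0.0023
n=4  tx 0.000 ty 0.000 tz 0.742  rx 0.0000 ry 0.0000 rz 0.0000
n=11  tx 0.020 ty 0.285 tz 0.000  rx 0.0000 ry 0.0000 rz -0.0455
```

carry_out:
  steps:
    - {"tx": 0.262, "ty": 0.066, "tz": 0, "rx": -0.0026, "ry": 0.002, "rz": -0.0023}
    - {"tx": 0, "ty": 0, "tz": 0.8, "rx": 0, "ry": 0, "rz": 0}
    - {"tx": 0, "ty": 0, "tz": 0.8, "rx": 0, "ry": 0, "rz": 0}
    - {"tx": 0, "ty": 0, "tz": 0.8, "rx": 0, "ry": 0, "rz": 0}
    - {"tx": 0, "ty": 0, "tz": 0.36, "rx": 0, "ry": 0, "rz": 0}
    - {"tx": 0, "ty": 0, "tz": 0, "rx": 0, "ry": 0, "rz": 0}
  fingers: 0.3

```text
time_s: 26.6
tool_pos: [0.6155, -0.0208, 0.0307]
ee_rot: [-2.146, -2.289, -0.001]
wrist_force: [-0.9, -0.0, -0.6]
grip_width: 0.0255
finger_force: 0.0
```

carry_out:
  steps:
    - {"tx": 0.02, "ty": 0.285, "tz": 0, "rx": 0, "ry": 0, "rz": -0.0455}
    - {"tx": 0.02, "ty": 0.285, "tz": 0, "rx": 0, "ry": 0, "rz": -0.0455}
    - {"tx": 0.02, "ty": 0.285, "tz": 0, "rx": 0, "ry": 0, "rz": -0.0455}
    - {"tx": 0.02, "ty": 0.285, "tz": 0, "rx": 0, "ry": 0, "rz": -0.0455}
    - {"tx": 0.02, "ty": 0.285, "tz": 0, "rx": 0, "ry": 0, "rz": -0.0455}
    - {"tx": 0.02, "ty": 0.285, "tz": 0, "rx": 0, "ry": 0, "rz": -0.0455}
    - {"tx": 0.02, "ty": 0.285, "tz": 0, "rx": 0, "ry": 0, "rz": -0.0455}
    - {"tx": 0.02, "ty": 0.285, "tz": 0, "rx": 0, "ry": 0, "rz": -0.0455}
    - {"tx": 0.02, "ty": 0.285, "tz": 0, "rx": 0, "ry": 0, "rz": -0.0455}
    - {"tx": 0.02, "ty": 0.285, "tz": 0, "rx": 0, "ry": 0, "rz": -0.0455}
    - {"tx": 0.02, "ty": 0.285, "tz": 0, "rx": 0, "ry": 0, "rz": -0.0455}
    - {"tx": 0, "ty": 0.15, "tz": 0, "rx": 0, "ry": 0, "rz": 0}
    - {"tx": 0, "ty": 0.1, "tz": 0, "rx": 0, "ry": 0, "rz": 0}
    - {"tx": 0, "ty": 0, "tz": 0, "rx": 0, "ry": 0, "rz": 0}
    - {"tx": 0, "ty": 0, "tz": 0, "rx": 0, "ry": 0, "rz": 0}

```text
time_s: 28.1
tool_pos: [0.6727, 0.0427, 0.0328]
ee_rot: [0.091, -3.139, 0.011]
wrist_force: [-3.0, -9.3, 2.0]
grip_width: 0.0254
finger_force: 4.8
```

carry_out:
  steps:
    - {"tx": 0, "ty": 0.08, "tz": 0, "rx": 0, "ry": 0, "rz": 0}
    - {"tx": 0, "ty": 0, "tz": 0, "rx": 0, "ry": 0, "rz": 0}
    - {"tx": 0, "ty": 0, "tz": 0, "rx": 0, "ry": 0, "rz": 0}

```text
time_s: 28.4
tool_pos: [0.6727, 0.0427, 0.0327]
ee_rot: [0.089, -3.139, 0.016]
wrist_force: [-2.8, -12.2, 2.9]
grip_width: 0.0256
finger_force: 6.4
```

The lever is firm on its open stop. Backing off and going to the plaque.

carry_out:
  steps:
    - {"tx": 0, "ty": -0.35, "tz": 0, "rx": 0, "ry": 0, "rz": 0}
    - {"tx": 0, "ty": 0, "tz": 0, "rx": 0, "ry": 0, "rz": 0}
    - {"tx": 0, "ty": 0, "tz": -0.8, "rx": 0, "ry": 0, "rz": 0}
    - {"tx": 0, "ty": 0, "tz": -1, "rx": 0, "ry": 0, "rz": 0}
    - {"tx": 0, "ty": 0, "tz": -1, "rx": 0, "ry": 0, "rz": 0}
    - {"tx": 0, "ty": 0, "tz": 0, "rx": 0, "ry": 0, "rz": 0}

```text
time_s: 29.0
tool_pos: [0.6761, 0.0439, 0.122]
ee_rot: [-0.101, 3.13, 0.009]
wrist_force: [0.7, 0.7, 0.7]
grip_width: 0.0257
finger_force: 0.0
```

```bash
python3 - <<'E'
from h import *
print(cur()[:3,3])
C=plan(J(0,-14,115),93.1)
C=plan(J(0,-14,24),93.1,start=C)
E
```

```text
[0.67609147 0.04394155 0.12198619]
n=11  tx 0.183 ty -0.391 tz 0.019  rx 0.0004 ry 0.0001 rz 0.0458
n=4  tx -0.000 ty 0.000 tz 0.758  rx 0.0000 ry 0.0000 rz 0.0000
```

carry_out:
  steps:
    - {"tx": 0.183, "ty": -0.391, "tz": 0.019, "rx": 0.0004, "ry": 0.0001, "rz": 0.0458}
    - {"tx": 0.183, "ty": -0.391, "tz": 0.019, "rx": 0.0004, "ry": 0.0001, "rz": 0.0458}
    - {"tx": 0.183, "ty": -0.391, "tz": 0.019, "rx": 0.0004, "ry": 0.0001, "rz": 0.0458}
    - {"tx": 0.183, "ty": -0.391, "tz": 0.019, "rx": 0.0004, "ry": 0.0001, "rz": 0.0458}
    - {"tx": 0.183, "ty": -0.391, "tz": 0.019, "rx": 0.0004, "ry": 0.0001, "rz": 0.0458}
    - {"tx": 0.183, "ty": -0.391, "tz": 0.019, "rx": 0.0004, "ry": 0.0001, "rz": 0.0458}
    - {"tx": 0.183, "ty": -0.391, "tz": 0.019, "rx": 0.0004, "ry": 0.0001, "rz": 0.0458}
    - {"tx": 0.183, "ty": -0.391, "tz": 0.019, "rx": 0.0004, "ry": 0.0001, "rz": 0.0458}
    - {"tx": 0.183, "ty": -0.391, "tz": 0.019, "rx": 0.0004, "ry": 0.0001, "rz": 0.0458}
    - {"tx": 0.183, "ty": -0.391, "tz": 0.019, "rx": 0.0004, "ry": 0.0001, "rz": 0.0458}
    - {"tx": 0.183, "ty": -0.391, "tz": 0.019, "rx": 0.0004, "ry": 0.0001, "rz": 0.0458}
    - {"tx": 0, "ty": 0, "tz": 0, "rx": 0, "ry": 0, "rz": 0}
    - {"tx": 0, "ty": 0, "tz": 0, "rx": 0, "ry": 0, "rz": 0}
  fingers: 0.56

```text
time_s: 30.3
tool_pos: [0.5597, -0.0173, 0.1106]
ee_rot: [-2.156, -2.28, 0.015]
wrist_force: [1.7, -0.4, 1.1]
grip_width: 0.0477
finger_force: 0.0
```

```bash
python3 - <<'E'
from h import *
C=plan(J(0,-14,24),93.1)
im=cap('top','t11'); s=cap('side','s11')
f=lambda im,x,y:cv2.resize(im[y:y+90,x:x+90],None,fx=4.4,fy=4.4,interpolation=2)
cv2.imwrite('pics/c11.png',np.hstack([f(s,310,160),f(im,280,130)])[:,:,::-1])
E
```

```text
n=4  tx 0.019 ty 0.029 tz 0.721  rx -0.0007 ry 0.0003 rz 0.0002
```

View pics/c11.png

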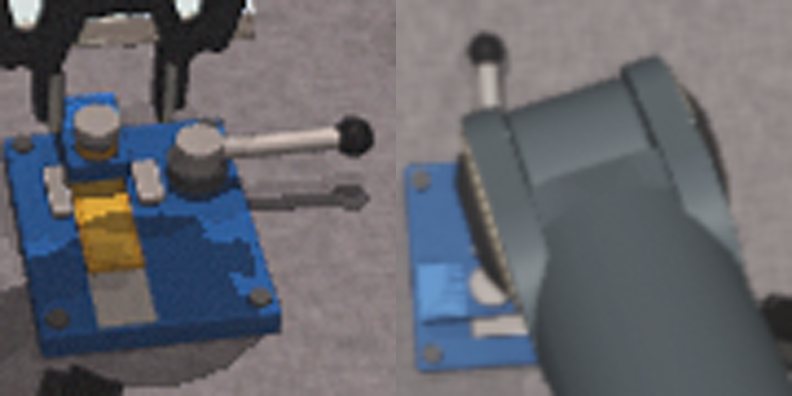

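The lever is back open, ball at side (390,191) as at the stop, and the plaque is free under the gripper. That was the last picture allowed, so the rest is checked by numbers.

carry_out:
  steps:
    - {"tx": 0.019, "ty": 0.029, "tz": 0.8, "rx": -0.0007, "ry": 0.0003, "rz": 0}
    - {"tx": 0.019, "ty": 0.029, "tz": 0.8, "rx": -0.0007, "ry": 0.0003, "rz": 0}
    - {"tx": 0.019, "ty": 0.029, "tz": 0.8, "rx": -0.0007, "ry": 0.0003, "rz": 0}
    - {"tx": 0.019, "ty": 0.029, "tz": 0.42, "rx": -0.0007, "ry": 0.0003, "rz": 0}
    - {"tx": 0, "ty": 0, "tz": 0.05, "rx": 0, "ry": 0, "rz": 0}
    - {"tx": 0, "ty": 0, "tz": 0, "rx": 0, "ry": 0, "rz": 0}

```text
time_s: 31.0
tool_pos: [0.5625, -0.0159, 0.0244]
ee_rot: [-2.161, -2.279, 0.002]
wrist_force: [-0.0, -0.4, -0.3]
grip_width: 0.0477
finger_force: 0.0
```

carry_out:
  steps:
    - {"tx": 0, "ty": 0, "tz": 0, "rx": 0, "ry": 0, "rz": 0}
    - {"tx": 0, "ty": 0, "tz": 0, "rx": 0, "ry": 0, "rz": 0}
    - {"tx": 0, "ty": 0, "tz": 0, "rx": 0, "ry": 0, "rz": 0}
    - {"tx": 0, "ty": 0, "tz": 0, "rx": 0, "ry": 0, "rz": 0}
    - {"tx": 0, "ty": 0, "tz": 0, "rx": 0, "ry": 0, "rz": 0}
    - {"tx": 0, "ty": 0, "tz": 0, "rx": 0, "ry": 0, "rz": 0}
  fingers: 0.2

```text
time_s: 31.6
tool_pos: [0.562, -0.0162, 0.0244]
ee_rot: [-2.162, -2.278, 0.002]
wrist_force: [0.8, -0.7, 0.4]
grip_width: 0.0169
finger_force: 0.6
```

carry_out:
  steps:
    - {"tx": -0.2, "ty": 0, "tz": -0.03, "rx": 0, "ry": 0, "rz": 0}
    - {"tx": -0.4, "ty": 0, "tz": 0, "rx": 0, "ry": 0, "rz": 0}
    - {"tx": -0.6, "ty": 0, "tz": 0, "rx": 0, "ry": 0, "rz": 0}
    - {"tx": -0.6, "ty": 0, "tz": 0, "rx": 0, "ry": 0, "rz": 0}
    - {"tx": 0, "ty": 0, "tz": 0, "rx": 0, "ry": 0, "rz": 0}
    - {"tx": 0, "ty": 0, "tz": 0, "rx": 0, "ry": 0, "rz": 0}

```text
time_s: 32.2
tool_pos: [0.5646, -0.0706, 0.025]
ee_rot: [-2.164, -2.276, 0.002]
wrist_force: [0.6, 1.4, -0.1]
grip_width: 0.0173
finger_force: 0.0
```

```bash
python3 - <<'E'
from h import *
o=monitor.observe(); print(o['tool_pos'],o['grip_width'],o['finger_force'],o['wrist_force'])
print(((Ro.from_euler('z',-JA,degrees=True).as_matrix()[:2,:2])@(o['tool_pos'][:2]*1e3-JO)).round(1))
bay=lambda x,y:np.array([566.6,278.8])+[x,y]
im=cv2.cvtColor(cv2.imread('pics/top0.png'),cv2.COLOR_BGR2RGB)
wm=hsvm(im,(90,0,150),(130,60,255)); print('tray',wrect('top',wm,.02,(160,145,95,100)))
s=cap('side','s12')
for t in('pyrite','fluorite'): print(t,[(np.round(b['bbox']).tolist(),round(b['conf'],2)) for b in models.boxes_of('side',t)][:4])
E
```

```text
[ 0.56459534 -0.07061203  0.02500811] 0.01725206446437848 0.0 [ 0.58146694  1.39429081 -0.14636366]
[ -1.  -69.6]
tray [567.8, 280.8, 202.4, 205.6, 90.0]
pyrite [([260.0, 279.0, 34.0, 27.0], 0.78), ([239.0, 189.0, 27.0, 16.0], 0.46)]
fluorite [([346.0, 281.0, 25.0, 32.0], 0.93), ([351.0, 322.0, 39.0, 52.0], 0.77), ([270.0, 337.0, 40.0, 51.0], 0.67), ([316.0, 244.0, 21.0, 29.0], 0.57)]
```

The fingers closed above the plaque: TCP z 24 was too high. Opening, going back and lower.

carry_out:
  steps:
    - {"tx": 0, "ty": 0, "tz": -0.2, "rx": 0, "ry": 0, "rz": 0}
    - {"tx": 0, "ty": 0, "tz": 0, "rx": 0, "ry": 0, "rz": 0}
    - {"tx": 0, "ty": 0, "tz": 0, "rx": 0, "ry": 0, "rz": 0}
    - {"tx": 0.6, "ty": 0.03, "tz": 0, "rx": 0, "ry": 0, "rz": 0}
    - {"tx": 0.6, "ty": 0, "tz": 0, "rx": 0, "ry": 0, "rz": 0}
    - {"tx": 0.55, "ty": 0, "tz": 0, "rx": 0, "ry": 0, "rz": 0}
    - {"tx": 0, "ty": 0, "tz": 0.2, "rx": 0, "ry": 0, "rz": 0}
    - {"tx": 0, "ty": 0, "tz": 0.15, "rx": 0, "ry": 0, "rz": 0}
    - {"tx": 0, "ty": 0, "tz": 0, "rx": 0, "ry": 0, "rz": 0}
    - {"tx": 0, "ty": 0, "tz": 0, "rx": 0, "ry": 0, "rz": 0}
  fingers: 0.56

```text
time_s: 33.35
tool_pos: [0.5627, -0.0188, 0.0201]
ee_rot: [-2.163, -2.276, 0.004]
wrist_force: [-0.2, -0.4, 0.1]
grip_width: 0.0477
finger_force: 0.0
```

carry_out:
  steps:
    - {"tx": 0, "ty": 0, "tz": 0, "rx": 0, "ry": 0, "rz": 0}
    - {"tx": 0, "ty": 0, "tz": 0, "rx": 0, "ry": 0, "rz": 0}
    - {"tx": 0, "ty": 0, "tz": 0, "rx": 0, "ry": 0, "rz": 0}
    - {"tx": 0, "ty": 0, "tz": 0, "rx": 0, "ry": 0, "rz": 0}
    - {"tx": 0, "ty": 0, "tz": 0, "rx": 0, "ry": 0, "rz": 0}
    - {"tx": 0, "ty": 0, "tz": 0, "rx": 0, "ry": 0, "rz": 0}
  fingers: 0.2

```text
time_s: 33.95
tool_pos: [0.5634, -0.0183, 0.021]
ee_rot: [2.163, 2.278, -0.002]
wrist_force: [0.3, -2.6, 5.4]
grip_width: 0.0268
finger_force: 59.3
```

Gripped. Drawing it back 57 mm and lifting.

carry_out:
  steps:
    - {"tx": -0.2, "ty": 0, "tz": -0.03, "rx": 0, "ry": 0, "rz": 0}
    - {"tx": -0.4, "ty": 0, "tz": 0, "rx": 0, "ry": 0, "rz": 0}
    - {"tx": -0.6, "ty": 0, "tz": 0, "rx": 0, "ry": 0, "rz": 0}
    - {"tx": -0.6, "ty": 0, "tz": 0, "rx": 0, "ry": 0, "rz": 0}
    - {"tx": -0.1, "ty": 0, "tz": 0, "rx": 0, "ry": 0, "rz": 0}
    - {"tx": 0, "ty": 0, "tz": 0, "rx": 0, "ry": 0, "rz": 0}
    - {"tx": 0, "ty": 0, "tz": -0.5, "rx": 0, "ry": 0, "rz": 0}
    - {"tx": 0, "ty": 0, "tz": -1, "rx": 0, "ry": 0, "rz": 0}
    - {"tx": 0, "ty": 0, "tz": -1, "rx": 0, "ry": 0, "rz": 0}
    - {"tx": 0, "ty": 0, "tz": -1, "rx": 0, "ry": 0, "rz": 0}
    - {"tx": 0, "ty": 0, "tz": 0, "rx": 0, "ry": 0, "rz": 0}
    - {"tx": 0, "ty": 0, "tz": 0, "rx": 0, "ry": 0, "rz": 0}

```text
time_s: 35.15
tool_pos: [0.5659, -0.0736, 0.1274]
ee_rot: [-2.161, -2.28, 0.002]
wrist_force: [-0.8, -0.3, -1.6]
grip_width: 0.0268
finger_force: 59.3
```

```bash
python3 - <<'E'
from h import *
o=monitor.observe(); print(o['tool_pos'],o['grip_width'],o['finger_force'],o['wrist_force'])
s=cap('side','s13'); p=o['tool_pos']
# plaque pixels in side view
m=hsvm(s,(14,150,110),(28,255,255)); m[:, :290]=0; m[:,350:]=0; m[255:]=0
n,l,st,c=cv2.connectedComponentsWithStats(m); print([ (st[i].tolist()) for i in range(1,n) if st[i][4]>15])
a=np.radians(JA); ax=np.array([-np.sin(a),np.cos(a),0])
for z in(.008,.003,-.002): print(z,[proj('side',p+ax*d-[0,0,-z+.005]).round(1).tolist() for d in(-.0135,.0665)])
# tray bays: dist of centres
A=plan([617.1+0,229,160],93.1); mid(cur(),A)
E
```

```text
[ 0.56589535 -0.073592    0.12738649] 0.02678997558689875 59.29394268896431 [-0.83106221 -0.2878744  -1.55104583]
[[335, 177, 10, 17, 135], [334, 200, 14, 4, 24]]
0.008 [[341.1, 201.1], [334.7, 176.4]]
0.003 [[341.0, 202.9], [334.7, 178.1]]
-0.002 [[340.9, 204.7], [334.6, 179.9]]
n=12  tx 0.832 ty 0.189 tz -0.094  rx -0.0001 ry 0.0000 rz -0.0000
[[578.0, 2.0, 135.0], [591.0, 78.0, 143.0], [604.0, 153.0, 152.0]]
```

The plaque is held level, side rows 177–204 matching the prediction. Carrying it to the near right compartment.

```bash
python3 - <<'E'
from h import *
A=plan([518.4,202.8,127],90); mid(cur(),A)
E
```

```text
n=11  tx 0.842 ty -0.117 tz -0.002  rx -0.0001 ry 0.0000 rz 0.0016
[[552.0, -5.0, 126.0], [540.0, 64.0, 127.0], [529.0, 133.0, 127.0]]
```

carry_out:
  steps:
    - {"tx": 0.842, "ty": -0.117, "tz": 0, "rx": 0, "ry": 0, "rz": 0.0016}
    - {"tx": 0.842, "ty": -0.117, "tz": 0, "rx": 0, "ry": 0, "rz": 0.0016}
    - {"tx": 0.842, "ty": -0.117, "tz": 0, "rx": 0, "ry": 0, "rz": 0.0016}
    - {"tx": 0.842, "ty": -0.117, "tz": 0, "rx": 0, "ry": 0, "rz": 0.0016}
    - {"tx": 0.842, "ty": -0.117, "tz": 0, "rx": 0, "ry": 0, "rz": 0.0016}
    - {"tx": 0.842, "ty": -0.117, "tz": 0, "rx": 0, "ry": 0, "rz": 0.0016}
    - {"tx": 0.842, "ty": -0.117, "tz": 0, "rx": 0, "ry": 0, "rz": 0.0016}
    - {"tx": 0.842, "ty": -0.117, "tz": 0, "rx": 0, "ry": 0, "rz": 0.0016}
    - {"tx": 0.842, "ty": -0.117, "tz": 0, "rx": 0, "ry": 0, "rz": 0.0016}
    - {"tx": 0.842, "ty": -0.117, "tz": 0, "rx": 0, "ry": 0, "rz": 0.0016}
    - {"tx": 0.842, "ty": -0.117, "tz": 0, "rx": 0, "ry": 0, "rz": 0.0016}
    - {"tx": 0, "ty": 0, "tz": 0, "rx": 0, "ry": 0, "rz": 0}
    - {"tx": 0, "ty": 0, "tz": 0, "rx": 0, "ry": 0, "rz": 0}

```text
time_s: 36.5
tool_pos: [0.5186, 0.2024, 0.1251]
ee_rot: [-2.221, -2.219, 0.007]
wrist_force: [-0.2, -0.5, -1.9]
grip_width: 0.0266
finger_force: 59.3
```

```bash
python3 - <<'E'
from h import *
A=plan([518.4,202.8,8],90,n=5); print(cur()[:3,3])
E
```

```text
n=5  tx 0.004 ty 0.001 tz 0.781  rx -0.0003 ry 0.0001 rz -0.0000
[0.51860245 0.20238203 0.12510442]
```

carry_out:
  steps:
    - {"tx": 0.02, "ty": 0, "tz": 0.9, "rx": -0.001, "ry": 0, "rz": 0}
    - {"tx": 0, "ty": 0, "tz": 0.9, "rx": 0, "ry": 0, "rz": 0}
    - {"tx": 0, "ty": 0, "tz": 0.9, "rx": 0, "ry": 0, "rz": 0}
    - {"tx": 0, "ty": 0, "tz": 0.8, "rx": 0, "ry": 0, "rz": 0}
    - {"tx": 0, "ty": 0, "tz": 0.3, "rx": 0, "ry": 0, "rz": 0}
    - {"tx": 0, "ty": 0, "tz": 0.08, "rx": 0, "ry": 0, "rz": 0}
    - {"tx": 0, "ty": 0, "tz": 0, "rx": 0, "ry": 0, "rz": 0}
    - {"tx": 0, "ty": 0, "tz": 0, "rx": 0, "ry": 0, "rz": 0}

```text
time_s: 37.3
tool_pos: [0.5208, 0.203, 0.0111]
ee_rot: [2.223, 2.216, 0.004]
wrist_force: [0.2, -0.6, -1.5]
grip_width: 0.0269
finger_force: 59.3
```

carry_out:
  steps:
    - {"tx": 0, "ty": 0, "tz": 0, "rx": 0, "ry": 0, "rz": 0}
    - {"tx": 0, "ty": 0, "tz": 0, "rx": 0, "ry": 0, "rz": 0}
    - {"tx": 0, "ty": 0, "tz": 0, "rx": 0, "ry": 0, "rz": 0}
    - {"tx": 0, "ty": 0, "tz": -0.4, "rx": 0, "ry": 0, "rz": 0}
    - {"tx": 0, "ty": 0, "tz": -1, "rx": 0, "ry": 0, "rz": 0}
    - {"tx": 0, "ty": 0, "tz": -1, "rx": 0, "ry": 0, "rz": 0}
    - {"tx": 0, "ty": 0, "tz": -1, "rx": 0, "ry": 0, "rz": 0}
    - {"tx": 0, "ty": 0, "tz": -1, "rx": 0, "ry": 0, "rz": 0}
    - {"tx": 0, "ty": 0, "tz": 0, "rx": 0, "ry": 0, "rz": 0}
  fingers: 0.5

```text
time_s: 38.2
tool_pos: [0.5223, 0.2046, 0.1473]
ee_rot: [2.221, 2.215, 0.015]
wrist_force: [0.0, 0.6, 0.7]
grip_width: 0.0424
finger_force: 0.0
```

```bash
cat > obj.py <<'E'
from h import *
def comps(n,im,thing):
    H=dict(pyrite=((12,110,60),(24,255,255)),green=((60,80,30),(90,255,255)))
for n in('top','side'):
    im=cap(n,n+'14')
    for t in('pyrite','fluorite','plaque'): print(n,t,[(np.round(b['bbox'],1).tolist(),round(b['conf'],2)) for b in models.boxes_of(n,t)][:5])
E
python3 obj.py; python3 - <<'E'
from h import *
print(cur()[:3,3])
# predicted bboxes for the assumed start poses
def bb(n,c,yaw,sx,sy,h):
    R=Ro.from_euler('z',yaw,degrees=True).as_matrix()
    P=np.array([proj(n,(np.array([c[0],c[1],0])+R@np.array([x,y,z]))/1e3) for x in sx for y in sy for z in (0,h)])
    a,b=P.min(0),P.max(0); return np.round([*a,*(b-a)],1)
for n in('top','side'):
    print(n,'pyr',bb(n,(443,-227),10,(-18,34),(-18,18),30),'flu',bb(n,(583,-232),-9,(-21,21),(-19,19),50))
E
```

```text
top pyrite [([392.8, 232.6, 13.9, 26.5], 0.68)]
top fluorite [([442.2, 224.6, 35.5, 28.4], 0.93), ([435.1, 169.9, 33.8, 26.2], 0.78), ([397.6, 174.3, 15.9, 22.8], 0.67), ([359.6, 194.3, 21.8, 20.8], 0.59), ([281.9, 138.7, 60.8, 77.5], 0.17)]
top plaque [([166.5, 153.5, 83.4, 80.6], 0.26)]
side pyrite [([257.0, 276.2, 34.9, 29.7], 0.83), ([303.7, 148.2, 13.9, 19.5], 0.46)]
side fluorite [([267.5, 333.3, 44.7, 57.3], 0.94), ([315.1, 244.6, 23.0, 31.3], 0.87), ([347.5, 279.7, 24.7, 33.2], 0.73), ([353.3, 324.2, 36.8, 51.1], 0.59)]
side plaque [([301.9, 145.9, 16.7, 20.9], 0.69), ([309.6, 182.9, 81.4, 56.5], 0.23)]
[0.51921335 0.20265459 0.14108744]
top pyr [392.  225.1  19.7  22.4] flu [393.6 175.3  20.3  20.1]
side pyr [274.  280.6  30.3  29.4] flu [345.  273.7  23.2  32.6]
```

The plaque is in the tray, but the pyrite has been knocked aside: its side box moved from x≈274 to 257. Fitting its new pose numerically from both cameras.

```bash
python3 - <<'E'
from h import *
for n,(x0,x1,y0,y1) in dict(side=(250,310,270,318),top=(382,426,218,268)).items():
    im=cv2.cvtColor(cv2.imread(f'pics/{n}14.png'),cv2.COLOR_BGR2HSV)
    print(n,x0,y0)
    for v in range(y0,y1,2): print(v,' '.join(('..' if im[v,u,1]<(60 if n=='side' else 35) else '%02d'%im[v,u,0])+('%02d'%(im[v,u,2]//10)) for u in range(x0,x1,2)))
E
```

```text
side 250 270
270 ..12 ..13 ..12 ..12 ..13 ..12 ..12 ..13 ..12 ..12 ..13 ..13 ..14 ..13 ..12 ..12 ..12 ..12 ..13 ..13 ..13 ..12 ..13 ..13 ..13 ..13 ..13 ..13 ..14 ..13
272 ..13 ..13 ..13 ..13 ..13 ..13 ..13 ..13 ..12 ..12 ..13 ..12 ..13 ..13 ..13 ..12 ..13 ..13 ..13 ..12 ..13 ..13 ..13 ..12 ..12 ..13 ..13 ..13 ..13 ..13
274 ..13 ..13 ..13 ..13 ..13 ..12 ..11 ..12 ..12 ..12 ..12 ..12 ..13 ..14 ..13 ..13 ..13 ..13 ..13 ..12 ..13 ..14 ..13 ..13 ..13 ..13 ..13 ..13 ..12 ..12
276 ..13 ..13 ..12 ..11 ..12 ..12 ..12 ..13 ..12 ..12 ..13 ..13 ..12 ..10 2120 ..14 ..12 ..12 ..13 ..12 ..13 ..13 ..13 ..13 ..12 ..13 ..13 ..13 ..12 ..12
278 ..12 ..13 ..12 ..12 ..13 ..13 ..13 ..13 ..13 ..12 1415 1819 1820 1920 1920 2020 ..13 ..13 ..13 ..12 ..12 ..12 ..13 ..13 ..13 ..12 ..13 ..13 ..13 ..13
280 ..13 ..13 ..13 ..12 ..12 ..13 ..12 1616 1920 1921 1920 1821 1820 1820 1920 1921 ..13 ..13 ..13 ..13 ..13 ..13 ..13 ..13 ..12 ..13 ..13 ..13 ..14 ..14
282 ..12 ..12 ..12 ..12 ..13 ..13 ..09 2018 1818 1818 1820 1920 1820 1920 1821 1820 1615 ..13 ..13 ..13 ..12 ..12 ..12 ..13 ..13 ..13 ..13 ..12 ..12 ..12
284 ..12 
[... 4770 characters left out ...]
5 ..14 ..14 ..14
256 ..15 ..14 ..15 ..14 1916 2318 1913 2417 2316 1715 1613 ..14 ..14 ..15 ..15 ..15 ..15 ..14 ..14 ..15 ..15 ..15
258 ..14 ..14 ..15 ..16 ..15 2316 ..14 ..14 1614 1513 ..13 ..14 ..14 ..15 ..15 ..15 ..15 ..15 ..15 ..14 ..14 ..15
260 ..14 ..14 ..15 ..15 ..14 ..14 ..14 ..13 ..13 ..14 ..14 ..15 ..14 ..15 ..15 ..20 ..16 ..15 ..14 ..14 ..14 ..15
262 ..14 ..15 ..15 ..14 ..15 ..14 ..14 ..15 ..14 ..14 ..14 ..15 ..20 ..21 ..21 ..21 ..20 ..15 ..14 ..14 ..14 ..15
264 ..14 ..15 ..14 ..14 ..15 ..14 ..14 ..15 ..15 ..20 ..21 ..21 ..21 ..21 ..21 ..21 ..21 ..15 ..15 ..15 ..14 ..15
266 ..14 ..14 ..15 ..14 ..15 ..14 ..14 ..16 ..21 ..21 ..21 ..21 ..21 ..21 ..21 ..21 ..21 ..16 ..14 ..15 ..15 ..15
```

```bash
python3 - <<'E'
from h import *
for uv in((400.5,247.5),): print('pyr top centre',ray('top',*uv,.042)*1e3)
for c in [(ray('top',400.5,247.5,.042)*1e3)]:
    for yaw in(15,):
        R=Ro.from_euler('z',yaw,degrees=True).as_matrix()
        print([proj('side',(c*[1,1,0]+R@np.array([x,y,z]))/1e3).round(0).tolist() for x,y,z in((-18,-18,42),(18,-18,42),(18,18,42),(-18,18,42),(-18,-18,0),(18,-18,0))])
for n,(x0,x1,y0,y1) in dict(side=(340,378,276,318),top=(392,420,170,202)).items():
    im=cv2.cvtColor(cv2.imread(f'pics/{n}14.png'),cv2.COLOR_BGR2HSV); print(n,x0)
    for v in range(y0,y1,2): print(v,' '.join(('..' if not 55<im[v,u,0]<95 or im[v,u,1]<50 else '%02d'%(im[v,u,2]//10)) for u in range(x0,x1)))
E
```

```text
pyr top centre [ 422.46911138 -216.50964549   42.        ]
[[267.0, 294.0], [285.0, 288.0], [280.0, 274.0], [262.0, 279.0], [269.0, 307.0], [286.0, 301.0]]
side 340
276 .. .. .. .. .. .. .. .. .. .. .. .. .. .. .. .. .. .. .. .. .. .. .. .. .. .. .. .. .. .. .. .. .. .. .. .. .. ..
278 .. .. .. .. .. .. .. .. .. .. .. .. .. .. .. .. .. .. .. .. .. .. .. .. .. .. .. .. .. .. .. .. .. .. .. .. .. ..
280 .. .. .. .. .. .. .. .. .. 14 17 19 19 15 16 16 16 16 17 18 18 15 16 15 14 13 12 .. .. .. .. .. .. .. .. .. .. ..
282 .. .. .. .. .. .. .. .. .. 19 19 19 20 19 17 16 16 17 17 17 17 17 16 16 17 17 17 17 17 17 14 .. .. .. .. .. .. ..
284 .. .. .. .. .. .. .. 19 19 19 19 19 19 19 19 19 19 16 12 11 11 10 13 15 15 15 15 15 15 16 14 .. .. .. .. .. .. ..
286 .. .. .. .. .. .. .. 20 19 19 19 19 19 19 20 20 16 08 09 10 11 10 13 15 15 15 15 15 15 15 15 15 .. .. .. .. .. ..
288 .. .. .. .. .. .. .. .. .. 19 19 19 19 20 15 09 09 09 12 11 11 10 15 15 15 15 15 15 15 15 15 15 .. .. .. .. .. ..
290 .. .. .. .. .. .. .. .. .. 17 19 19 15 10 15 16 17 17 13 11 11 10 15 15 15 15 15 15 15 15 15 15 .. .. .. 
[... 2258 characters left out ...]
 .. .. .. .. .. .. .. 12 17 19 18 16 15 14 15 17 18 19 19 19 19 19 .. .. .. .. .. ..
188 .. .. .. .. .. .. 08 14 18 16 14 14 16 18 18 19 19 19 19 19 19 19 .. .. .. .. .. ..
190 .. .. .. .. .. .. 07 13 18 17 13 12 16 18 19 19 19 19 19 19 19 19 .. .. .. .. .. ..
192 .. .. .. .. .. .. .. .. .. .. .. 10 11 16 18 18 17 15 16 18 18 .. .. .. .. .. .. ..
194 .. .. .. .. .. .. .. .. .. .. .. .. .. .. .. .. .. .. .. .. .. .. .. .. .. .. .. ..
196 .. .. .. .. .. .. .. .. .. .. .. .. .. .. .. .. .. .. .. .. .. .. .. .. .. .. .. ..
198 .. .. .. .. .. .. .. .. .. .. .. .. .. .. .. .. .. .. .. .. .. .. .. .. .. .. .. ..
200 .. .. .. .. .. .. .. .. .. .. .. .. .. .. .. .. .. .. .. .. .. .. .. .. .. .. .. ..
```

Fitted poses: pyrite at (422,-216) mm with yaw 15°, confirmed by the side-view edges; fluorite unmoved. Going to the pyrite first.

```bash
python3 - <<'E'
from h import *
f=ray('top',407.3,184.5,.047)*1e3; print('flu',f)
R=Ro.from_euler('z',-8,degrees=True).as_matrix()
print([proj('side',(f*[1,1,0]+R@np.array([x,y,z]))/1e3).round(0).tolist() for x,y,z in((-21,-19,0),(21,-19,0),(-21,-19,44),(21,-19,44))])
print(cur()[:3,3]); S=cur()
A=plan([422.5,-216.5,130],15); mid(S,A)
B=plan([422.5,-216.5,12],15,start=A)
E
```

```text
flu [ 583.21037204 -237.27959473   47.        ]
[[346.0, 307.0], [367.0, 309.0], [346.0, 294.0], [369.0, 295.0]]
[0.51921335 0.20265459 0.14108744]
n=16  tx -0.891 ty 0.365 tz 0.024  rx 0.0000 ry 0.0000 rz 0.0260
[[549.0, 92.0, 138.0], [542.0, -23.0, 136.0], [498.0, -130.0, 133.0]]
n=5  tx -0.000 ty 0.000 tz 0.787  rx 0.0000 ry 0.0000 rz 0.0000
```

carry_out:
  steps:
    - {"tx": -0.891, "ty": 0.365, "tz": 0.024, "rx": 0, "ry": 0, "rz": 0.026}
    - {"tx": -0.891, "ty": 0.365, "tz": 0.024, "rx": 0, "ry": 0, "rz": 0.026}
    - {"tx": -0.891, "ty": 0.365, "tz": 0.024, "rx": 0, "ry": 0, "rz": 0.026}
    - {"tx": -0.891, "ty": 0.365, "tz": 0.024, "rx": 0, "ry": 0, "rz": 0.026}
    - {"tx": -0.891, "ty": 0.365, "tz": 0.024, "rx": 0, "ry": 0, "rz": 0.026}
    - {"tx": -0.891, "ty": 0.365, "tz": 0.024, "rx": 0, "ry": 0, "rz": 0.026}
    - {"tx": -0.891, "ty": 0.365, "tz": 0.024, "rx": 0, "ry": 0, "rz": 0.026}
    - {"tx": -0.891, "ty": 0.365, "tz": 0.024, "rx": 0, "ry": 0, "rz": 0.026}
    - {"tx": -0.891, "ty": 0.365, "tz": 0.024, "rx": 0, "ry": 0, "rz": 0.026}
    - {"tx": -0.891, "ty": 0.365, "tz": 0.024, "rx": 0, "ry": 0, "rz": 0.026}
    - {"tx": -0.891, "ty": 0.365, "tz": 0.024, "rx": 0, "ry": 0, "rz": 0.026}
    - {"tx": -0.891, "ty": 0.365, "tz": 0.024, "rx": 0, "ry": 0, "rz": 0.026}
    - {"tx": -0.891, "ty": 0.365, "tz": 0.024, "rx": 0, "ry": 0, "rz": 0.026}
    - {"tx": -0.891, "ty": 0.365, "tz": 0.024, "rx": 0, "ry": 0, "rz": 0.026}
    - {"tx": -0.891, "ty": 0.365, "tz": 0.024, "rx": 0, "ry": 0, "rz": 0.026}
    - {"tx": -0.891, "ty": 0.365, "tz": 0.024, "rx": 0, "ry": 0, "rz": 0.026}
    - {"tx": 0, "ty": 0, "tz": 0, "rx": 0, "ry": 0, "rz": 0}
    - {"tx": 0, "ty": 0, "tz": 0, "rx": 0, "ry": 0, "rz": 0}
  fingers: 0.76
  grip_force: 50

```text
time_s: 40.4
tool_pos: [0.4229, -0.2163, 0.1303]
ee_rot: [3.115, 0.408, 0.002]
wrist_force: [0.5, 0.4, -0.1]
grip_width: 0.0649
finger_force: 0.0
```

```bash
python3 - <<'E'
from h import *
print(cur()[:3,3],monitor.observe()['joints'].round(2)); A=plan([422.5,-216.5,130],15,n=1)
B=plan([422.5,-216.5,12],15,start=A)
im=cap('side','s15'); print([(np.round(b['bbox'],1).tolist(),round(b['conf'],2)) for b in models.boxes_of('side','pyrite')][:2])
E
```

```text
[ 0.42293844 -0.21626589  0.13034958] [ 0.5   0.28 -0.13  2.1   0.05  0.77 -0.98]
n=1  tx -0.016 ty 0.004 tz 0.012  rx 0.0001 ry -0.0003 rz -0.0004
n=5  tx -0.000 ty 0.000 tz 0.787  rx 0.0000 ry 0.0000 rz 0.0000
[([259.5, 277.4, 34.2, 30.1], 0.69), ([349.9, 187.4, 39.7, 15.2], 0.22)]
```

carry_out:
  steps:
    - {"tx": 0, "ty": 0, "tz": 0.8, "rx": 0, "ry": 0, "rz": 0}
    - {"tx": 0, "ty": 0, "tz": 0.8, "rx": 0, "ry": 0, "rz": 0}
    - {"tx": 0, "ty": 0, "tz": 0.8, "rx": 0, "ry": 0, "rz": 0}
    - {"tx": 0, "ty": 0, "tz": 0.8, "rx": 0, "ry": 0, "rz": 0}
    - {"tx": 0, "ty": 0, "tz": 0.6, "rx": 0, "ry": 0, "rz": 0}
    - {"tx": 0, "ty": 0, "tz": 0.1, "rx": 0, "ry": 0, "rz": 0}
    - {"tx": 0, "ty": 0, "tz": 0, "rx": 0, "ry": 0, "rz": 0}

```text
time_s: 41.2
tool_pos: [0.4238, -0.2155, 0.0133]
ee_rot: [-3.114, -0.412, -0.001]
wrist_force: [0.4, 1.0, 0.0]
grip_width: 0.0646
finger_force: 0.0
```

carry_out:
  steps:
    - {"tx": 0, "ty": 0, "tz": 0, "rx": 0, "ry": 0, "rz": 0}
    - {"tx": 0, "ty": 0, "tz": 0, "rx": 0, "ry": 0, "rz": 0}
    - {"tx": 0, "ty": 0, "tz": 0, "rx": 0, "ry": 0, "rz": 0}
    - {"tx": 0, "ty": 0, "tz": 0, "rx": 0, "ry": 0, "rz": 0}
    - {"tx": 0, "ty": 0, "tz": 0, "rx": 0, "ry": 0, "rz": 0}
    - {"tx": 0, "ty": 0, "tz": 0, "rx": 0, "ry": 0, "rz": 0}
    - {"tx": 0, "ty": 0, "tz": 0, "rx": 0, "ry": 0, "rz": 0}
  fingers: 0.25

```text
time_s: 41.9
tool_pos: [0.4243, -0.2165, 0.0148]
ee_rot: [3.113, 0.409, 0.005]
wrist_force: [-0.7, 0.7, 6.4]
grip_width: 0.035
finger_force: 51.2
```

carry_out:
  steps:
    - {"tx": 0, "ty": 0, "tz": -0.4, "rx": 0, "ry": 0, "rz": 0}
    - {"tx": 0, "ty": 0, "tz": -0.9, "rx": 0, "ry": 0, "rz": 0}
    - {"tx": 0, "ty": 0, "tz": -0.9, "rx": 0, "ry": 0, "rz": 0}
    - {"tx": 0, "ty": 0, "tz": -0.9, "rx": 0, "ry": 0, "rz": 0}
    - {"tx": 0, "ty": 0, "tz": -0.9, "rx": 0, "ry": 0, "rz": 0}
    - {"tx": 0, "ty": 0, "tz": 0, "rx": 0, "ry": 0, "rz": 0}
    - {"tx": 0, "ty": 0, "tz": 0, "rx": 0, "ry": 0, "rz": 0}

```text
time_s: 42.6
tool_pos: [0.4226, -0.2162, 0.1339]
ee_rot: [3.114, 0.408, 0.003]
wrist_force: [-0.4, 0.5, -3.8]
grip_width: 0.0354
finger_force: 50.8
```

```bash
python3 - <<'E'
from h import *
print(cur()[:3,3],monitor.observe()['wrist_force']); S=cur()
A=plan([619,229,135],60); mid(S,A)
E
```

```text
[ 0.4226296  -0.21623352  0.13393879] [-0.40968499  0.51963413 -3.79602392]
n=18  tx 0.801 ty -0.462 tz -0.002  rx 0.0000 ry -0.0000 rz -0.0139
[[504.0, -122.0, 134.0], [565.0, -13.0, 135.0], [604.0, 105.0, 135.0]]
```

```bash
python3 - <<'E'
from h import *
S=cur(); A=plan([618,222,134],90,n=19); mid(S,A); plan([618,222,20],90,start=A)
E
```

```text
n=19  tx 0.872 ty -0.241 tz 0.000  rx 0.0000 ry -0.0000 rz -0.0219
[[524.0, -137.0, 134.0], [595.0, -30.0, 134.0], [627.0, 94.0, 134.0]]
n=5  tx 0.000 ty 0.000 tz 0.760  rx 0.0000 ry 0.0000 rz 0.0000
```

carry_out:
  steps:
    - {"tx": 0.872, "ty": -0.241, "tz": 0, "rx": 0, "ry": 0, "rz": -0.0219}
    - {"tx": 0.872, "ty": -0.241, "tz": 0, "rx": 0, "ry": 0, "rz": -0.0219}
    - {"tx": 0.872, "ty": -0.241, "tz": 0, "rx": 0, "ry": 0, "rz": -0.0219}
    - {"tx": 0.872, "ty": -0.241, "tz": 0, "rx": 0, "ry": 0, "rz": -0.0219}
    - {"tx": 0.872, "ty": -0.241, "tz": 0, "rx": 0, "ry": 0, "rz": -0.0219}
    - {"tx": 0.872, "ty": -0.241, "tz": 0, "rx": 0, "ry": 0, "rz": -0.0219}
    - {"tx": 0.872, "ty": -0.241, "tz": 0, "rx": 0, "ry": 0, "rz": -0.0219}
    - {"tx": 0.872, "ty": -0.241, "tz": 0, "rx": 0, "ry": 0, "rz": -0.0219}
    - {"tx": 0.872, "ty": -0.241, "tz": 0, "rx": 0, "ry": 0, "rz": -0.0219}
    - {"tx": 0.872, "ty": -0.241, "tz": 0, "rx": 0, "ry": 0, "rz": -0.0219}
    - {"tx": 0.872, "ty": -0.241, "tz": 0, "rx": 0, "ry": 0, "rz": -0.0219}
    - {"tx": 0.872, "ty": -0.241, "tz": 0, "rx": 0, "ry": 0, "rz": -0.0219}
    - {"tx": 0.872, "ty": -0.241, "tz": 0, "rx": 0, "ry": 0, "rz": -0.0219}
    - {"tx": 0.872, "ty": -0.241, "tz": 0, "rx": 0, "ry": 0, "rz": -0.0219}
    - {"tx": 0.872, "ty": -0.241, "tz": 0, "rx": 0, "ry": 0, "rz": -0.0219}
    - {"tx": 0.872, "ty": -0.241, "tz": 0, "rx": 0, "ry": 0, "rz": -0.0219}
    - {"tx": 0.872, "ty": -0.241, "tz": 0, "rx": 0, "ry": 0, "rz": -0.0219}
    - {"tx": 0.872, "ty": -0.241, "tz": 0, "rx": 0, "ry": 0, "rz": -0.0219}
    - {"tx": 0.872, "ty": -0.241, "tz": 0, "rx": 0, "ry": 0, "rz": -0.0219}
    - {"tx": 0, "ty": 0, "tz": 0, "rx": 0, "ry": 0, "rz": 0}

```text
time_s: 44.6
tool_pos: [0.6166, 0.2291, 0.1336]
ee_rot: [-2.21, -2.228, -0.004]
wrist_force: [-0.2, 0.8, -2.9]
grip_width: 0.0354
finger_force: 50.5
```

```bash
python3 - <<'E'
from h import *
print(cur()[:3,3],monitor.observe()['wrist_force']); plan([618,222,20],90,n=5)
E
```

```text
[0.61660666 0.2291296  0.1336054 ] [-0.17053959  0.76808842 -2.94979653]
n=5  tx -0.049 ty 0.009 tz 0.757  rx -0.0000 ry -0.0003 rz 0.0005
```

carry_out:
  steps:
    - {"tx": -0.1, "ty": 0, "tz": 0.5, "rx": 0, "ry": 0, "rz": 0}
    - {"tx": 0, "ty": 0, "tz": 0.8, "rx": 0, "ry": 0, "rz": 0}
    - {"tx": 0, "ty": 0, "tz": 0.8, "rx": 0, "ry": 0, "rz": 0}
    - {"tx": 0, "ty": 0, "tz": 0.8, "rx": 0, "ry": 0, "rz": 0}
    - {"tx": 0, "ty": 0, "tz": 0.6, "rx": 0, "ry": 0, "rz": 0}
    - {"tx": 0, "ty": 0, "tz": 0.2, "rx": 0, "ry": 0, "rz": 0}
    - {"tx": 0, "ty": 0, "tz": 0, "rx": 0, "ry": 0, "rz": 0}
    - {"tx": 0, "ty": 0, "tz": 0, "rx": 0, "ry": 0, "rz": 0}

```text
time_s: 45.4
tool_pos: [0.6201, 0.2189, 0.0234]
ee_rot: [2.223, 2.217, 0.003]
wrist_force: [-0.2, 0.0, -2.6]
grip_width: 0.035
finger_force: 50.6
```

Bottom about 5 mm above the floor; going 4 mm lower, then releasing and lifting.

carry_out:
  steps:
    - {"tx": 0.05, "ty": -0.05, "tz": 0.12, "rx": 0, "ry": 0, "rz": 0}
    - {"tx": 0, "ty": 0, "tz": 0.02, "rx": 0, "ry": 0, "rz": 0}
    - {"tx": 0, "ty": 0, "tz": 0, "rx": 0, "ry": 0, "rz": 0}

```text
time_s: 45.7
tool_pos: [0.6179, 0.2205, 0.019]
ee_rot: [2.223, 2.218, 0.002]
wrist_force: [-1.3, 0.2, -3.2]
grip_width: 0.0355
finger_force: 50.6
```

carry_out:
  steps:
    - {"tx": 0, "ty": 0, "tz": 0, "rx": 0, "ry": 0, "rz": 0}
    - {"tx": 0, "ty": 0, "tz": 0, "rx": 0, "ry": 0, "rz": 0}
    - {"tx": 0, "ty": 0, "tz": 0, "rx": 0, "ry": 0, "rz": 0}
    - {"tx": 0, "ty": 0, "tz": -0.5, "rx": 0, "ry": 0, "rz": 0}
    - {"tx": 0, "ty": 0, "tz": -1, "rx": 0, "ry": 0, "rz": 0}
    - {"tx": 0, "ty": 0, "tz": -1, "rx": 0, "ry": 0, "rz": 0}
    - {"tx": 0, "ty": 0, "tz": -1, "rx": 0, "ry": 0, "rz": 0}
    - {"tx": 0, "ty": 0, "tz": -0.5, "rx": 0, "ry": 0, "rz": 0}
    - {"tx": 0, "ty": 0, "tz": 0, "rx": 0, "ry": 0, "rz": 0}
  fingers: 0.62

```text
time_s: 46.6
tool_pos: [0.6191, 0.2211, 0.1418]
ee_rot: [2.222, 2.216, 0.009]
wrist_force: [-0.2, -0.1, -1.0]
grip_width: 0.0527
finger_force: 0.0
```

```bash
python3 - <<'E'
from h import *
S=cur(); print(S[:3,3]); A=plan([586,-237,135],82,n=17); mid(S,A)
im=cap('side','s16'); print([(t,[(np.round(b['bbox'],1).tolist(),round(b['conf'],2)) for b in models.boxes_of('side',t)][:4]) for t in('fluorite','pyrite')])
hs=cv2.cvtColor(im,cv2.COLOR_RGB2HSV); m=((hs[...,0]>55)&(hs[...,0]<95)&(hs[...,1]>50)).astype(np.uint8); m[:,:340]=0;m[:,380:]=0;m[:270]=0;m[316:]=0; print(cv2.boundingRect(m))
print(proj('side',[.62,.22,.046]))
E
```

```text
[0.61914971 0.22109531 0.14176979]
n=17  tx -0.901 ty -0.005 tz 0.012  rx 0.0001 ry -0.0000 rz 0.0026
[[617.0, 106.0, 140.0], [610.0, -9.0, 138.0], [600.0, -123.0, 137.0]]
[('fluorite', [([351.2, 324.0, 37.8, 48.4], 0.96), ([268.6, 334.0, 39.0, 57.0], 0.91), ([317.1, 243.6, 23.7, 27.8], 0.66)]), ('pyrite', [([227.7, 294.5, 31.8, 26.7], 0.75), ([338.7, 143.3, 15.9, 19.5], 0.55), ([286.8, 120.4, 78.3, 56.4], 0.55)])]
(346, 279, 26, 31)
[346.38740851 145.30060603]
```

Pyrite is in the tray (side box 339,143), and the green fluorite is still in place (mask box 346,279,26,31). Going to the fluorite.

carry_out:
  steps:
    - {"tx": -0.901, "ty": -0.005, "tz": 0.012, "rx": 0, "ry": 0, "rz": 0.0026}
    - {"tx": -0.901, "ty": -0.005, "tz": 0.012, "rx": 0, "ry": 0, "rz": 0.0026}
    - {"tx": -0.901, "ty": -0.005, "tz": 0.012, "rx": 0, "ry": 0, "rz": 0.0026}
    - {"tx": -0.901, "ty": -0.005, "tz": 0.012, "rx": 0, "ry": 0, "rz": 0.0026}
    - {"tx": -0.901, "ty": -0.005, "tz": 0.012, "rx": 0, "ry": 0, "rz": 0.0026}
    - {"tx": -0.901, "ty": -0.005, "tz": 0.012, "rx": 0, "ry": 0, "rz": 0.0026}
    - {"tx": -0.901, "ty": -0.005, "tz": 0.012, "rx": 0, "ry": 0, "rz": 0.0026}
    - {"tx": -0.901, "ty": -0.005, "tz": 0.012, "rx": 0, "ry": 0, "rz": 0.0026}
    - {"tx": -0.901, "ty": -0.005, "tz": 0.012, "rx": 0, "ry": 0, "rz": 0.0026}
    - {"tx": -0.901, "ty": -0.005, "tz": 0.012, "rx": 0, "ry": 0, "rz": 0.0026}
    - {"tx": -0.901, "ty": -0.005, "tz": 0.012, "rx": 0, "ry": 0, "rz": 0.0026}
    - {"tx": -0.901, "ty": -0.005, "tz": 0.012, "rx": 0, "ry": 0, "rz": 0.0026}
    - {"tx": -0.901, "ty": -0.005, "tz": 0.012, "rx": 0, "ry": 0, "rz": 0.0026}
    - {"tx": -0.901, "ty": -0.005, "tz": 0.012, "rx": 0, "ry": 0, "rz": 0.0026}
    - {"tx": -0.901, "ty": -0.005, "tz": 0.012, "rx": 0, "ry": 0, "rz": 0.0026}
    - {"tx": -0.901, "ty": -0.005, "tz": 0.012, "rx": 0, "ry": 0, "rz": 0.0026}
    - {"tx": -0.901, "ty": -0.005, "tz": 0.012, "rx": 0, "ry": 0, "rz": 0.0026}
    - {"tx": 0, "ty": 0, "tz": 0, "rx": 0, "ry": 0, "rz": 0}
    - {"tx": 0, "ty": 0, "tz": 0, "rx": 0, "ry": 0, "rz": 0}
  fingers: 0.78

```text
time_s: 48.65
tool_pos: [0.5829, -0.2377, 0.1308]
ee_rot: [-2.373, -2.056, 0.001]
wrist_force: [-0.2, 0.1, -0.0]
grip_width: 0.0665
finger_force: 0.0
```

```bash
python3 - <<'E'
from h import *
S=cur(); print(S[:3,3]); plan([586,-237,15],82,n=5)
E
```

```text
[ 0.58291336 -0.23768845  0.13077372]
n=5  tx 0.007 ty 0.020 tz 0.772  rx -0.0001 ry -0.0001 rz -0.0002
```

carry_out:
  steps:
    - {"tx": 0.03, "ty": 0.08, "tz": 0.8, "rx": 0, "ry": 0, "rz": 0}
    - {"tx": 0, "ty": 0, "tz": 0.8, "rx": 0, "ry": 0, "rz": 0}
    - {"tx": 0, "ty": 0, "tz": 0.8, "rx": 0, "ry": 0, "rz": 0}
    - {"tx": 0, "ty": 0, "tz": 0.8, "rx": 0, "ry": 0, "rz": 0}
    - {"tx": 0, "ty": 0, "tz": 0.6, "rx": 0, "ry": 0, "rz": 0}
    - {"tx": 0, "ty": 0, "tz": 0, "rx": 0, "ry": 0, "rz": 0}
    - {"tx": 0, "ty": 0, "tz": 0, "rx": 0, "ry": 0, "rz": 0}

```text
time_s: 49.35
tool_pos: [0.5869, -0.2355, 0.0183]
ee_rot: [-2.371, -2.061, -0.002]
wrist_force: [0.1, -0.3, -0.4]
grip_width: 0.0666
finger_force: 0.0
```

carry_out:
  steps:
    - {"tx": 0, "ty": 0, "tz": 0, "rx": 0, "ry": 0, "rz": 0}
    - {"tx": 0, "ty": 0, "tz": 0, "rx": 0, "ry": 0, "rz": 0}
    - {"tx": 0, "ty": 0, "tz": 0, "rx": 0, "ry": 0, "rz": 0}
    - {"tx": 0, "ty": 0, "tz": 0, "rx": 0, "ry": 0, "rz": 0}
    - {"tx": 0, "ty": 0, "tz": 0, "rx": 0, "ry": 0, "rz": 0}
    - {"tx": 0, "ty": 0, "tz": 0, "rx": 0, "ry": 0, "rz": 0}
    - {"tx": 0, "ty": 0, "tz": 0, "rx": 0, "ry": 0, "rz": 0}
  fingers: 0.3

```text
time_s: 50.05
tool_pos: [0.5878, -0.2372, 0.0201]
ee_rot: [2.37, 2.057, 0.003]
wrist_force: [-0.2, -0.0, 5.5]
grip_width: 0.041
finger_force: 52.2
```

carry_out:
  steps:
    - {"tx": 0, "ty": 0, "tz": -0.4, "rx": 0, "ry": 0, "rz": 0}
    - {"tx": 0, "ty": 0, "tz": -0.9, "rx": 0, "ry": 0, "rz": 0}
    - {"tx": 0, "ty": 0, "tz": -0.9, "rx": 0, "ry": 0, "rz": 0}
    - {"tx": 0, "ty": 0, "tz": -0.9, "rx": 0, "ry": 0, "rz": 0}
    - {"tx": 0, "ty": 0, "tz": -0.9, "rx": 0, "ry": 0, "rz": 0}
    - {"tx": 0, "ty": 0, "tz": 0, "rx": 0, "ry": 0, "rz": 0}
    - {"tx": 0, "ty": 0, "tz": 0, "rx": 0, "ry": 0, "rz": 0}

```text
time_s: 50.75
tool_pos: [0.586, -0.2373, 0.1386]
ee_rot: [2.372, 2.058, 0.001]
wrist_force: [0.3, 0.6, -1.8]
grip_width: 0.0413
finger_force: 51.3
```

```bash
python3 - <<'E'
from h import *
S=cur(); print(S[:3,3],monitor.observe()['wrist_force']); A=plan([619,331,136],90,n=20); mid(S,A)
B=plan([517,331,136],98,n=20);mid(S,B)
E
```

```text
[ 0.58598764 -0.23727721  0.13860388] [ 0.32124119  0.58670605 -1.78974386]
n=20  tx 0.949 ty -0.016 tz 0.004  rx 0.0000 ry 0.0000 rz -0.0023
[[602.0, -96.0, 138.0], [613.0, 46.0, 137.0], [618.0, 189.0, 137.0]]
n=20  tx 0.949 ty -0.123 tz 0.004  rx 0.0000 ry 0.0000 rz -0.0045
[[584.0, -94.0, 138.0], [572.0, 49.0, 137.0], [549.0, 191.0, 137.0]]
```

carry_out:
  steps:
    - {"tx": 0.949, "ty": -0.016, "tz": 0.004, "rx": 0, "ry": 0, "rz": -0.0023}
    - {"tx": 0.949, "ty": -0.016, "tz": 0.004, "rx": 0, "ry": 0, "rz": -0.0023}
    - {"tx": 0.949, "ty": -0.016, "tz": 0.004, "rx": 0, "ry": 0, "rz": -0.0023}
    - {"tx": 0.949, "ty": -0.016, "tz": 0.004, "rx": 0, "ry": 0, "rz": -0.0023}
    - {"tx": 0.949, "ty": -0.016, "tz": 0.004, "rx": 0, "ry": 0, "rz": -0.0023}
    - {"tx": 0.949, "ty": -0.016, "tz": 0.004, "rx": 0, "ry": 0, "rz": -0.0023}
    - {"tx": 0.949, "ty": -0.016, "tz": 0.004, "rx": 0, "ry": 0, "rz": -0.0023}
    - {"tx": 0.949, "ty": -0.016, "tz": 0.004, "rx": 0, "ry": 0, "rz": -0.0023}
    - {"tx": 0.949, "ty": -0.016, "tz": 0.004, "rx": 0, "ry": 0, "rz": -0.0023}
    - {"tx": 0.949, "ty": -0.016, "tz": 0.004, "rx": 0, "ry": 0, "rz": -0.0023}
    - {"tx": 0.949, "ty": -0.016, "tz": 0.004, "rx": 0, "ry": 0, "rz": -0.0023}
    - {"tx": 0.949, "ty": -0.016, "tz": 0.004, "rx": 0, "ry": 0, "rz": -0.0023}
    - {"tx": 0.949, "ty": -0.016, "tz": 0.004, "rx": 0, "ry": 0, "rz": -0.0023}
    - {"tx": 0.949, "ty": -0.016, "tz": 0.004, "rx": 0, "ry": 0, "rz": -0.0023}
    - {"tx": 0.949, "ty": -0.016, "tz": 0.004, "rx": 0, "ry": 0, "rz": -0.0023}
    - {"tx": 0.949, "ty": -0.016, "tz": 0.004, "rx": 0, "ry": 0, "rz": -0.0023}
    - {"tx": 0.949, "ty": -0.016, "tz": 0.004, "rx": 0, "ry": 0, "rz": -0.0023}
    - {"tx": 0.949, "ty": -0.016, "tz": 0.004, "rx": 0, "ry": 0, "rz": -0.0023}
    - {"tx": 0.949, "ty": -0.016, "tz": 0.004, "rx": 0, "ry": 0, "rz": -0.0023}
    - {"tx": 0.949, "ty": -0.016, "tz": 0.004, "rx": 0, "ry": 0, "rz": -0.0023}

```text
time_s: 52.75
tool_pos: [0.617, 0.331, 0.1331]
ee_rot: [2.217, 2.225, -0.006]
wrist_force: [0.4, -1.5, -2.1]
grip_width: 0.0411
finger_force: 51.3
```

carry_out:
  steps:
    - {"tx": 0, "ty": 0, "tz": 0, "rx": 0, "ry": 0, "rz": 0}
    - {"tx": 0, "ty": 0, "tz": 0, "rx": 0, "ry": 0, "rz": 0}
    - {"tx": 0, "ty": 0, "tz": 0, "rx": 0, "ry": 0, "rz": 0}

```text
time_s: 53.05
tool_pos: [0.6182, 0.3288, 0.1342]
ee_rot: [2.218, 2.222, -0.004]
wrist_force: [-0.3, 0.6, -2.8]
grip_width: 0.0413
finger_force: 51.2
```

```bash
python3 - <<'E'
from h import *
S=cur(); print(S[:3,3],monitor.observe()['wrist_force']); A=plan([619,331,25.5],90,n=5)
E
```

```text
[0.61816326 0.3288287  0.13418828] [-0.31701001  0.62204717 -2.79740764]
n=5  tx 0.016 ty 0.006 tz 0.725  rx -0.0000 ry 0.0002 rz 0.0001
```

carry_out:
  steps:
    - {"tx": 0.08, "ty": 0, "tz": 0.8, "rx": 0, "ry": 0, "rz": 0}
    - {"tx": 0, "ty": 0, "tz": 0.8, "rx": 0, "ry": 0, "rz": 0}
    - {"tx": 0, "ty": 0, "tz": 0.8, "rx": 0, "ry": 0, "rz": 0}
    - {"tx": 0, "ty": 0, "tz": 0.8, "rx": 0, "ry": 0, "rz": 0}
    - {"tx": 0, "ty": 0, "tz": 0.35, "rx": 0, "ry": 0, "rz": 0}
    - {"tx": 0, "ty": 0, "tz": 0.08, "rx": 0, "ry": 0, "rz": 0}
    - {"tx": 0, "ty": 0, "tz": 0, "rx": 0, "ry": 0, "rz": 0}
    - {"tx": 0, "ty": 0, "tz": 0, "rx": 0, "ry": 0, "rz": 0}

```text
time_s: 53.85
tool_pos: [0.6193, 0.3337, 0.0285]
ee_rot: [2.217, 2.223, 0.005]
wrist_force: [0.6, 0.4, -2.4]
grip_width: 0.0411
finger_force: 51.2
```

carry_out:
  steps:
    - {"tx": 0, "ty": 0, "tz": 0.09, "rx": 0, "ry": 0, "rz": 0}
    - {"tx": 0, "ty": 0, "tz": 0.02, "rx": 0, "ry": 0, "rz": 0}
    - {"tx": 0, "ty": 0, "tz": 0, "rx": 0, "ry": 0, "rz": 0}

```text
time_s: 54.15
tool_pos: [0.6186, 0.3335, 0.0242]
ee_rot: [2.217, 2.224, 0.002]
wrist_force: [0.1, 1.0, -1.9]
grip_width: 0.0413
finger_force: 51.3
```

carry_out:
  steps:
    - {"tx": 0, "ty": 0, "tz": 0, "rx": 0, "ry": 0, "rz": 0}
    - {"tx": 0, "ty": 0, "tz": 0, "rx": 0, "ry": 0, "rz": 0}
    - {"tx": 0, "ty": 0, "tz": 0, "rx": 0, "ry": 0, "rz": 0}
    - {"tx": 0, "ty": 0, "tz": -0.5, "rx": 0, "ry": 0, "rz": 0}
    - {"tx": 0, "ty": 0, "tz": -1, "rx": 0, "ry": 0, "rz": 0}
    - {"tx": 0, "ty": 0, "tz": -1, "rx": 0, "ry": 0, "rz": 0}
    - {"tx": 0, "ty": 0, "tz": -1, "rx": 0, "ry": 0, "rz": 0}
    - {"tx": 0, "ty": 0, "tz": -1, "rx": 0, "ry": 0, "rz": 0}
    - {"tx": 0, "ty": 0, "tz": -1, "rx": 0, "ry": 0, "rz": 0}
    - {"tx": -1, "ty": 0, "tz": -0.5, "rx": 0, "ry": 0, "rz": 0}
    - {"tx": -1, "ty": 0, "tz": 0, "rx": 0, "ry": 0, "rz": 0}
    - {"tx": -1, "ty": 0, "tz": 0, "rx": 0, "ry": 0, "rz": 0}
    - {"tx": -1, "ty": 0, "tz": 0, "rx": 0, "ry": 0, "rz": 0}
    - {"tx": -1, "ty": 0, "tz": 0, "rx": 0, "ry": 0, "rz": 0}
    - {"tx": -1, "ty": 0, "tz": 0, "rx": 0, "ry": 0, "rz": 0}
    - {"tx": -1, "ty": 0, "tz": 0, "rx": 0, "ry": 0, "rz": 0}
    - {"tx": -1, "ty": 0, "tz": 0, "rx": 0, "ry": 0, "rz": 0}
    - {"tx": -1, "ty": 0, "tz": 0, "rx": 0, "ry": 0, "rz": 0}
    - {"tx": -1, "ty": 0, "tz": 0, "rx": 0, "ry": 0, "rz": 0}
    - {"tx": 0, "ty": 0, "tz": 0, "rx": 0, "ry": 0, "rz": 0}
  fingers: 0.66

```text
time_s: 56.15
tool_pos: [0.6196, 0.0271, 0.2048]
ee_rot: [2.224, 2.213, -0.002]
wrist_force: [-0.6, -1.0, -0.1]
grip_width: 0.0565
finger_force: 0.0
```

```bash
python3 - <<'E'
from h import *
print(cur()[:3,3])
I={n:cap(n,n+'17') for n in('top','side')}
for n in I:
    for t in('fluorite','pyrite','plaque','mallet','lever_ball','calcite','pebble'): print(n,t,[(np.round(b['bbox']).tolist(),round(b['conf'],2)) for b in models.boxes_of(n,t)][:4])
T=I['top']; hs=cv2.cvtColor(T,cv2.COLOR_RGB2HSV)
m=(hs[...,1]>45).astype(np.uint8); m[:,:168]=0;m[:,253:]=0;m[:150]=0;m[240:]=0
n,l,st,c=cv2.connectedComponentsWithStats(m)
for i in range(1,n):
    if st[i][4]>20: print('tray comp',st[i],(ray('top',*c[i],.01)*1e3).round(),hs[int(c[i][1]),int(c[i][0])])
pl=hsvm(T,(22,55,120),(34,255,255)); print('plq',wrect('top',pl,.01,(205,190,45,45))); print('head',wrect('top',pl,.067,(200,262,25,25)))
for nm in('top','side'):
    a=cv2.cvtColor(cv2.imread(f'pics/{nm}0.png'),cv2.COLOR_BGR2RGB); d=(np.abs(a.astype(int)-I[nm]).max(2)>45).astype(np.uint8)
    n,l,st,c=cv2.connectedComponentsWithStats(cv2.dilate(d,np.ones((3,3))))
    print(nm,'diff',[st[i].tolist() for i in range(1,n) if st[i][4]>50])
E
```

```text
[0.61959257 0.02713321 0.20479812]
top fluorite [([436.0, 168.0, 32.0, 30.0], 0.9), ([445.0, 223.0, 35.0, 28.0], 0.81), ([179.0, 166.0, 19.0, 20.0], 0.79), ([361.0, 195.0, 20.0, 22.0], 0.56)]
top pyrite [([225.0, 165.0, 13.0, 20.0], 0.87), ([400.0, 260.0, 21.0, 24.0], 0.62), ([181.0, 166.0, 18.0, 19.0], 0.3)]
top plaque [([215.0, 206.0, 28.0, 10.0], 0.9), ([167.0, 153.0, 80.0, 86.0], 0.38), ([396.0, 260.0, 22.0, 23.0], 0.2)]
top mallet [([205.0, 267.0, 31.0, 69.0], 0.78)]
top lever_ball []
top calcite [([386.0, 143.0, 22.0, 19.0], 0.56)]
top pebble [([418.0, 204.0, 13.0, 16.0], 0.47)]
side fluorite [([316.0, 242.0, 23.0, 34.0], 0.82), ([269.0, 336.0, 40.0, 55.0], 0.78), ([350.0, 325.0, 37.0, 50.0], 0.6), ([333.0, 120.0, 12.0, 21.0], 0.59)]
side pyrite [([340.0, 142.0, 11.0, 21.0], 0.76)]
side plaque [([303.0, 149.0, 14.0, 19.0], 0.66)]
side mallet [([192.0, 137.0, 62.0, 24.0], 0.96)]
side lever_ball [([346.0, 184.0, 48.0, 21.0], 0.68), ([326.0, 185.0, 11.0, 9.0], 0.35)]
side calcite [([386.0, 269.0, 30.0, 28.0], 0.61), ([290.0, 118.0, 80.0, 54.0], 0.46)]
side pebble [([315.0, 311.0, 20.0, 19.0], 0.55)]
tray comp [179 165  18  19 295] [622. 338.  10.] [ 71  89 138]
tray comp [220 167  21  15 273] [620. 223.  10.] [ 24 103 196]
tray comp [214 207  30  11 325] [520. 229.  10.] [ 32  68 203]
plq [520.4, 228.5, 78.5, 28.4, 89.3]
head [353.8, 256.0, 48.7, 41.1, 89.3]
top diff [[263, 96, 322, 304, 21048], [259, 120, 18, 37, 254], [178, 164, 21, 22, 422], [219, 166, 25, 18, 392], [395, 174, 22, 22, 413], [212, 206, 33, 13, 424], [392, 226, 16, 25, 217], [217, 270, 17, 63, 258], [591, 323, 22, 26, 272]]
side diff [[0, 0, 104, 190, 8603], [328, 0, 75, 141, 5969], [191, 132, 63, 27, 423], [337, 142, 18, 22, 371], [302, 147, 15, 19, 258], [226, 152, 21, 12, 135], [197, 157, 26, 10, 123], [0, 163, 155, 237, 20454], [349, 187, 31, 9, 175], [168, 201, 221, 111, 7372], [384, 206, 10, 13, 90], [345, 279, 28, 33, 840]]
```

```bash
python3 - <<'E'
from h import *
for f in('side0','s11','side17'):
    g=cv2.imread(f'pics/{f}.png').max(2); m=np.zeros_like(g); m[178:204,378:402]=(g[178:204,378:402]<45)
    n,l,st,c=cv2.connectedComponentsWithStats(m); i=1+np.argmax(st[1:,4]); print(f,c[i].round(1),st[i].tolist())
for a in(0,.1,.2): print(a,proj('side',J(55+85*np.cos(a),30-85*np.sin(a),42)/1e3).round(1))
print(order.sign_off())
E
```

```text
side0 [390.5 191.5] [387, 188, 8, 8, 44]
s11 [390.4 191.2] [387, 188, 8, 7, 40]
side17 [390.3 191. ] [387, 187, 8, 8, 40]
0 [389.5 190.2]
0.1 [390.2 192.6]
0.2 [390.6 195. ]
the job is handed in; nothing more can be done
None
```

The job is handed in: the plaque was clamped and stamped, the lever is back on its open stop, and the mallet stands on its mat (put back before the lever was opened). The plaque, pyrite and small green fluorite are each in their own tray compartment, and nothing else was knowingly touched.

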